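# Dead-load test of a jar-box lid plate

## Task

Slide the lid plate flat along the bench, never lifting it, until the middle of its round mark is right under the tester's raised tip, let go, then press the spindle down by hand without weights so that the bare tip touches the mark, and let it rise. Next slide the plate until the middle of its square mark is under the raised tip and let go, then slip every ring weight over the spindle onto its pan so that the tip rests on the square mark under the whole load for a second with nothing holding the weights. Finally take all the weights off and lay them flat, side by side, back on the mat, with the square mark still under the raised tip at the end, and leave the jar, bottle and screwdriver where they are.

Things in the scene. Friction and masses are not known exactly. Their poses are not given: they have to be found in the camera images.
- tester: Fixed tester, no base plate: the specimen slides on the bench. Origin on the bench straight below the spindle axis. Steel column (32 mm diameter, 133 mm tall, flange 76 mm) 130 mm along its +x, away from the robot; from it a white head 34 mm wide reaches over the spindle axis and ends 23 mm past it; head underside 76 mm (brass bush 68 mm), top 104 mm above the bench.
- spindle (a joint): Vertical travel of the spring-raised spindle in the head, in m: 0 up (rest), grows downwards, stop at 0.012. The lid plate's top is reached at about 0.008. About 0.35 N moves it off its rest and 0.85 N pushes it down onto the plate; one ring weight is enough to sink it.
- tip (a point): Lower end of the spindle's pointed steel tip (5 mm across at its end), on the spindle axis; 18 mm above the bench with the spindle up, so 8 mm above the plate. It moves up and down with the spindle.
- pan (a point): Centre of the top face of the spindle's pan, a steel disc 48 mm across and 4 mm thick above the head, on which the ring weights rest; 122 mm above the bench with the spindle up. Moves with the spindle. Its z axis points up.
- spindle_top (a point): Centre of the flat top (7 mm across) of the spindle shaft, 54 mm above the pan's top and 176 mm above the bench with the spindle up. The shaft above the pan is 12 mm in diameter, with its last 8 mm tapered to 7 mm. Press here by hand.
- plate: Loose white plastic plate from a jar-box lid, 220 (x) x 110 (y) x 10 mm, about 0.35 kg, lying on the bench. Origin: centre of its underside. A grey upright lug near its -x end (towards the robot) is for gripping. On its top are a round and a square black mark.
- lug (a point): Centre of the lug's top, 92 mm from the plate's centre along the plate's -x. The lug is 40 mm long along the plate's x, 12 mm thick along the plate's y, rises 32 mm above the plate's top; its top is 42 mm above the bench.
- round_mark (a point): Centre of the round black mark, 14 mm in diameter, flush on the plate's top, at (+25, +22) mm from the plate's centre in the plate's axes.
- square_mark (a point): Centre of the square black mark, 14 mm wide, flush on the plate's top, at (+70, -25) mm from the plate's centre in the plate's axes.
- mat: Fixed grey rubber mat, 200 x 200 x 2 mm, on which the ring weights lie at the start. Origin: centre of its underside.
- ring1: Steel ring weight, 50 mm outside diameter, hole 16 mm, 11 mm thick, 0.14 kg. Origin: centre of its underside as it lies. Two to four of the four alike rings are present.
- ring2: Steel ring weight, 50 mm outside diameter, hole 16 mm, 11 mm thick, 0.14 kg. Origin: centre of its underside as it lies. Two to four of the four alike rings are present.
- ring3: Steel ring weight, 50 mm outside diameter, hole 16 mm, 11 mm thick, 0.14 kg. Origin: centre of its underside as it lies. Two to four of the four alike rings are present.
- ring4: Steel ring weight, 50 mm outside diameter, hole 16 mm, 11 mm thick, 0.14 kg. Origin: centre of its underside as it lies. Two to four of the four alike rings are present.
- jar: Bystander: pale jar with a blue cap, 90 mm across, 150 mm tall, upright. Origin: centre of its underside. Leave it alone.
- flask: Bystander: amber bottle, 60 mm across, 140 mm tall, upright. Origin: centre of its underside. Leave it alone.
- driver: Bystander: screwdriver lying on the bench. Leave it alone.
There are look-alikes about, which are no part of the job. Leave any orange look-alike of the ring2 alone.

How it is judged (in metres and radians):
On the way, in this order (a step that is already met when the one before it is completed fails the run):
1. the round mark lies under the raised tip, the plate at rest and let go (horizontal distance between round_mark and tip below 0.004 m and value of joint spindle below 0.003 m and linear speed of plate below 0.01 m/s and contact force between the fingers and plate below 0.1 N), for 0.2 s.
2. the bare spindle, without weights, is pressed down until the tip touches the round mark (horizontal distance between round_mark and tip below 0.004 m and value of joint spindle above 0.006 m and horizontal distance between each of ring1, ring2, ring3, ring4 and tip above 0.045 m), for 0.2 s.
3. the square mark lies under the raised tip, the plate at rest and let go (horizontal distance between square_mark and tip below 0.004 m and value of joint spindle below 0.003 m and linear speed of plate below 0.01 m/s and contact force between the fingers and plate below 0.1 N), for 0.2 s.
4. every ring weight present sits over the spindle on its pan, let go, with the tip down on the square mark (horizontal distance between square_mark and tip below 0.004 m and value of joint spindle above 0.006 m and linear speed of plate below 0.01 m/s and horizontal distance between each of ring1, ring2, ring3, ring4 and pan below 0.004 m and z of ring1 in the frame of pan between -0.003 and 0.047 m and linear speed of each of ring1, ring2, ring3, ring4 below 0.02 m/s and z of ring2 in the frame of pan between -0.003 and 0.047 m and z of ring3 in the frame of pan between -0.003 and 0.047 m and z of ring4 in the frame of pan between -0.003 and 0.047 m and contact force between the fingers and ring1 below 0.1 N and contact force between the fingers and ring2 below 0.1 N and contact force between the fingers and ring3 below 0.1 N and contact force between the fingers and ring4 below 0.1 N), for 0.4 s.
At the end, for the whole second after the job is handed in: The middle of the square mark is within 4 mm of straight under the raised tip, every ring weight present lies flat on the mat, not on another ring, its centre over the mat, and all is at rest (horizontal distance between square_mark and tip below 0.004 m and value of joint spindle below 0.003 m and linear speed of plate below 0.01 m/s and x of ring1 in the frame of mat between -0.1 and 0.1 m and y of ring1 in the frame of mat between -0.1 and 0.1 m and z of each of ring1, ring2, ring3, ring4 in the frame of mat below 0.018 m and horizontal distance between each of ring1, ring2, ring3, ring4 and pan above 0.045 m and linear speed of each of ring1, ring2, ring3, ring4 below 0.02 m/s and (angle between ring1's own z axis and vertical below 0.12 rad or angle between ring1's own z axis and vertical above 3.02 rad) and x of ring2 in the frame of mat between -0.1 and 0.1 m and y of ring2 in the frame of mat between -0.1 and 0.1 m and (angle between ring2's own z axis and vertical below 0.12 rad or angle between ring2's own z axis and vertical above 3.02 rad) and x of ring3 in the frame of mat between -0.1 and 0.1 m and y of ring3 in the frame of mat between -0.1 and 0.1 m and (angle between ring3's own z axis and vertical below 0.12 rad or angle between ring3's own z axis and vertical above 3.02 rad) and x of ring4 in the frame of mat between -0.1 and 0.1 m and y of ring4 in the frame of mat between -0.1 and 0.1 m and (angle between ring4's own z axis and vertical below 0.12 rad or angle between ring4's own z axis and vertical above 3.02 rad) and horizontal distance between ring1 and ring2 above 0.04 m and horizontal distance between each of ring1, ring2 and ring3 above 0.04 m and horizontal distance between each of ring1, ring2, ring3 and ring4 above 0.04 m); the robot touches nothing.
It fails at once if the plate is lifted off the bench (more than 15 mm) (height (world z) of plate above 0.015 m).
It fails at once if the jar is moved more than 30 mm (distance of jar from where it was at the start of the episode above 0.03 m).
It fails at once if the bottle is moved more than 30 mm (distance of flask from where it was at the start of the episode above 0.03 m).
It fails at once if the screwdriver is moved more than 30 mm (distance of driver from where it was at the start of the episode above 0.03 m).
Of ring1, ring2, ring3, ring4 only 2 to 4 are there at a start; the rules pass over those that are not, and their reading is None.
At some moment in a run one of plate may be knocked a few centimetres aside while the robot is not near it.
Once in a run the grip may slacken for a moment while it holds something.
It also fails if it takes over 210 s, if anything falls off the work surface, if the arm or the gripper's body presses on something with over 40 N, if the wrist force passes 120 N, or if a joint passes its speed limit or range.

## Robot

A 6-joint arm with a two-finger parallel gripper is mounted at the origin on the work surface. World frame = base frame: x ahead of the robot, y to its left, z up, the work surface at z = 0. Lengths are in mm, angles in rad, forces in N, time in s.
With the tool pointing down it reaches from about 275 to 750 mm from the base axis. Payload 10.2 kg.
Tool frame: the origin (TCP) lies midway between the tips of the shut fingers; the grasp point (between the pads) lies 19 mm behind it; z points along the fingers, y is the line along which they close (so a half turn about z gives the same grasp; the last joint's range is limited). The gripper opens to 85 mm and grips with 20 to 120 N. Pads are 22 mm wide; open, the fingers measure 114 mm over their backs; the gripper's body (76 mm by 85 mm) begins 54 mm behind the grasp point. The pads swing forward as they close: fully open they stand 13 mm farther back than shut.
Start: joints at [-1.56, 0.313, 1.498, -0, 1.331, -0.223], TCP at [121.616, -510.725, 205.394] pointing down, gripper open.
Joint ranges: [-2.94, 2.94], [-0.97, 2.17], [0.19, 2.56], [-1.23, 4.37], [0.02, 3.11], [-2.88, 2.88]. Speed limits (rad/s): [2.39, 2.39, 3.01, 3.14, 3.14, 3.14].

## Interface

Orientations are given as a unit quaternion [w, x, y, z].
In Python, from rig import ctrl, capture, camera_info gives the robot as it stands.
- The arm moves only by the tool apply_moves, never from a script. Its argument "targets" is a list of rows, each a list of 3 entries, a list of its own where there are three numbers: the finger opening in mm, from 0 to 85.4, then the shift along the world's x, y, z in mm, then the turn, a rotation vector about the world's x, y, z in degrees. In form: [[grip, [dx, dy, dz], [rx, ry, rz]], ...]. A call has 1 to 20 rows; each row is the pose to reach, as a shift and turn from the pose commanded when the call began; what a row does not reach only later rows make up. A row lasts 1/10 s, in which the tool goes at most 50 mm and 8.59 degrees, less where a joint would pass 70% of its speed; a pose out of reach is approached as far as the arm can. A call with a gripper value outside its range is refused whole. The fingers move at their own pace and stop on an object; "squeeze" is the grip in N (left out, the last holds). Time passes only in rows, so rows that repeat a pose let the fingers close. It gives the time, the measured TCP pose, the force, the opening and the grip force at its end, in the units of the state.
- ctrl.sense(): the state, without advancing time (a new reading comes with each control period).
- capture(name): name is "scene" or "top"; returns (picture, depth): 384x512x3 uint8, blue, green, red; 384x512 float32, mm along the optical axis (not along the pixel's ray), 0 where there is no reading.
- camera_info(name): a dict with "vfov" (degrees; the focal length in pixels is half the picture's height over the tangent of half this angle, whatever the lens; pixels are square), "cx", "cy" (the principal point, pixels), "extrinsics" (4x4, takes a point from camera to world coordinates). Camera axes: x right, y down, z forward; pixel columns grow to the right and rows downward; lengths in mm; the calibration is good to about 2 mm. A picture is of the moment at which its call begins. camera_info takes no time and is no camera call.
- ctrl.finish_job(): hands the job in; it is judged then, once.
The state is a dict: "time_s": time; "joints": joint angles; "dq": joint speeds; "tau": joint torques, N m; "eef_pos": TCP position; "ee_rot": TCP orientation; "force": force on the tool from outside, world axes, zero at the start; "wrist_torque": the same for the moment, N m; "grip_width": opening from 0.0 (shut) to 1.0 (fully open); "grip_force": force on a finger pad.
Only numpy, scipy, OpenCV 4.12 (cv2) and the standard library are available. Lean on these libraries where they do the work, as an engineer would, in place of code of your own. Each camera call takes 0.05 s, during which the arm holds its last target. There are 200 camera calls.

## Working session

There is one attempt and no reset: what is moved stays moved. The work goes in short steps, Python scripts to look and compute and a tool call to move; the robot and the scene stay as the last step left them, time stands still between calls to the robot, and variables do not carry over. Pictures are saved under pics/ and viewed, at most 14 in all, crops included, and the job is handed in when it is done.

Besides the shell and the picture viewer there is one more tool, called after "Request:" as name(argument=value, ...), one argument or row to a line, values as JSON. apply_moves: Moves the arm, as the interface text tells. Its arguments: {"type":"object","properties":{"targets":{"type":"array","items":{"type":"array"}},"squeeze":{"type":"number"}},"required":["targets"]}

```bash
mkdir -p pics; cat > h.py <<'E'
import numpy as np, cv2
from rig import ctrl, capture, camera_info
def K(n):
    i=camera_info(n); f=192/np.tan(np.radians(i["vfov"]/2)); return f,i["cx"],i["cy"],np.array(i["extrinsics"])
def ray(n,u,v,z):
    f,cx,cy,E=K(n); d=E[:3,:3]@np.array([(u-cx)/f,(v-cy)/f,1]); o=E[:3,3]; return o+d*(z-o[2])/d[2]
def proj(n,p):
    f,cx,cy,E=K(n); q=E[:3,:3].T@(np.array(p,float)-E[:3,3]); return q[:2]/q[2]*f+[cx,cy]
def cloud(n,dep):
    f,cx,cy,E=K(n); v,u=np.mgrid[:384,:512]; P=np.stack([(u-cx)/f*dep,(v-cy)/f*dep,dep],-1); return P@E[:3,:3].T+E[:3,3]
E
python3 - <<'E'
from h import *
for n in("scene","top"):
    p,d=capture(n); cv2.imwrite(f"pics/{n}0.png",p); np.save(f"{n}0.npy",d); print(n,camera_info(n))
print(ctrl.sense())
E
```

```text
scene {'vfov': 47.33594418114258, 'cx': 254.41754024850144, 'cy': 190.0803301109591, 'extrinsics': array([[-6.45510116e-01,  5.39525279e-01, -5.40582245e-01,
         1.22171364e+03],
       [ 7.63747670e-01,  4.58300461e-01, -4.54587928e-01,
         5.42195106e+02],
       [ 2.48741348e-03, -7.06309536e-01, -7.07898758e-01,
         9.86368824e+02],
       [ 0.00000000e+00,  0.00000000e+00,  0.00000000e+00,
         1.00000000e+00]])}
top {'vfov': 54.298231549695856, 'cx': 258.38289910702065, 'cy': 185.477739934314, 'extrinsics': array([[-7.15530279e-02, -9.72029230e-01,  2.23694746e-01,
         2.87539076e+02],
       [-9.97424849e-01,  7.08272531e-02, -1.12770096e-02,
         2.00365851e+01],
       [-4.88210145e-03, -2.23925603e-01, -9.74594013e-01,
         1.37868260e+03],
       [ 0.00000000e+00,  0.00000000e+00,  0.00000000e+00,
         1.00000000e+00]])}
{'time_s': 0.1, 'joints': array([-1.56039801e+00,  3.13427096e-01,  1.49834565e+00, -3.83549545e-05,
        1.33100395e+00, -2.23406430e-01]), 'dq': array([ 0.00078664, -0.00173883, -0.00205146, -0.00169039,  0.00019435,
        0.00021436]), 'tau': array([ 3.84469560e-03, -4.12893891e+01, -2.60139388e+01, -9.92312357e-05,
        3.05406473e-03, -3.43547970e-05]), 'eef_pos': array([ 121.60391842, -510.45910935,  204.88123211]), 'ee_rot': array([-5.90643410e-04,  9.93173989e-01,  1.16640803e-01,  4.44126538e-05]), 'force': array([ 0.61243981,  0.83801911, -0.06644091]), 'wrist_torque': array([-0.0231728 , -0.00083902, -0.02927325]), 'grip_force': 0.0, 'grip_width': 0.9987121974479014}
```

View pics/scene0.png

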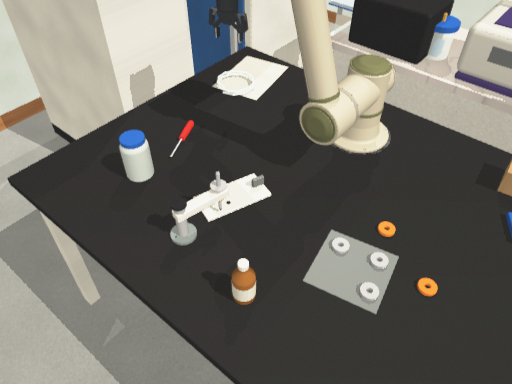

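View pics/top0.png

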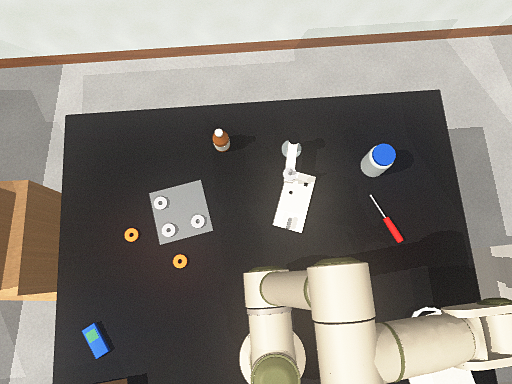

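Scene shows three grey rings on the mat (scene px (341,246),(379,261),(369,292)); the two orange rings (387,229),(427,287) lie off the mat and are look-alikes. The tester's pan is at (218,185) and the plate's lug at (258,182). I'll enlarge these.

```bash
python3 - <<'E'
from h import *
s=cv2.imread("pics/scene0.png"); t=cv2.imread("pics/top0.png")
a=cv2.resize(s[160:250,165:280],None,fx=5,fy=5,interpolation=cv2.INTER_CUBIC)[:450,:]
b=cv2.resize(t[135:240,265:325],None,fx=5,fy=5,interpolation=cv2.INTER_CUBIC)
c=np.zeros((525,800,3),np.uint8); c[:450,:490]=a[:,:490]; c[:525,495:795]=b; cv2.imwrite("pics/crop1.png",c)
m=cv2.resize(s[220:315,300:445],None,fx=5,fy=5,interpolation=cv2.INTER_CUBIC); cv2.imwrite("pics/crop2.png",m)
# rings / mat by depth
for n,im in(("scene",s),("top",t)):
    P=cloud(n,np.load(f"{n}0.npy"))
    hsv=cv2.cvtColor(im,cv2.COLOR_BGR2HSV)
    mm=((P[...,2]>7.5)&(P[...,2]<25)&(P[...,1]<-120)&(P[...,0]>200)).astype(np.uint8)
    N,l,st,ce=cv2.connectedComponentsWithStats(mm)
    for i in range(1,N):
        if st[i,4]>30:
            q=P[l==i]; r=hsv[l==i].mean(0); print(n,st[i],ce[i].round(1),ray(n,*ce[i],10).round(1),np.median(q,0).round(1),((q.min(0)+q.max(0))/2).round(1),r.round())
E
```

```text
scene [  7  13 131  61 401] [77.4 49.3] [  303.9 -1302.     10. ] [  323.9 -1246.3    16.2] [  266.4 -1444.1    16.2] [ 22.  28. 197.]
scene [170 121  24  36 161] [184.2 133.8] [ 421.1 -462.9   10. ] [ 421.9 -456.8   18.3] [ 446.6 -449.7   16.1] [  5. 154. 220.]
scene [126 167  28  14 109] [141.  176.1] [ 665.5 -407.1   10. ] [ 673.5 -394.7   16.8] [ 657.1 -418.1   16.3] [ 38.  17. 194.]
scene [222 174  35  31 244] [237.2 186.5] [ 499.2 -137.    10. ] [ 499.4 -135.4    9.6] [ 503.9 -143.5   10.6] [ 26.  10. 242.]
scene [202 203  17  15  91] [210.5 209.6] [ 625.3 -132.1   10. ] [ 626.2 -132.2    9.5] [ 624.4 -134.5   10.8] [ 26.  12. 237.]
scene [188 223   7   9  31] [190.5 226.7] [ 711.1 -129.1   10. ] [ 709.7 -129.1    9.3] [ 713.4 -133.7   10.1] [ 55.  13. 180.]
scene [170 226  14  17  99] [175.4 234.4] [ 759.  -141.4   10. ] [ 758.3 -139.5    9.5] [ 757.5 -143.5   14.7] [ 52.  13. 159.]
top [297 143   5  14  34] [298.6 149.2] [ 732.7 -159.7   10. ] [ 734.1 -159.8   10.2] [ 731.8 -160.2   12.2] [ 65.  10. 165.]
top [361 159  16  18  40] [365.8 170.6] [ 629.9 -404.9   10. ] [ 623.6 -397.9   15.5] [ 640.1 -411.5   16.3] [ 44.   9. 184.]
top [292 172  24  61 670] [301.8 197.2] [ 545.3 -153.7   10. ] [ 554.9 -150.8   10.5] [ 529.6 -165.7   13. ] [ 19.   7. 246.]
top [370 195  34  48 197] [389.3 224. ] [ 422.5 -463.    10. ] [ 414.9 -462.3   19.5] [ 444.7 -452.8   16.4] [  4. 152. 232.]
```

View pics/crop1.png

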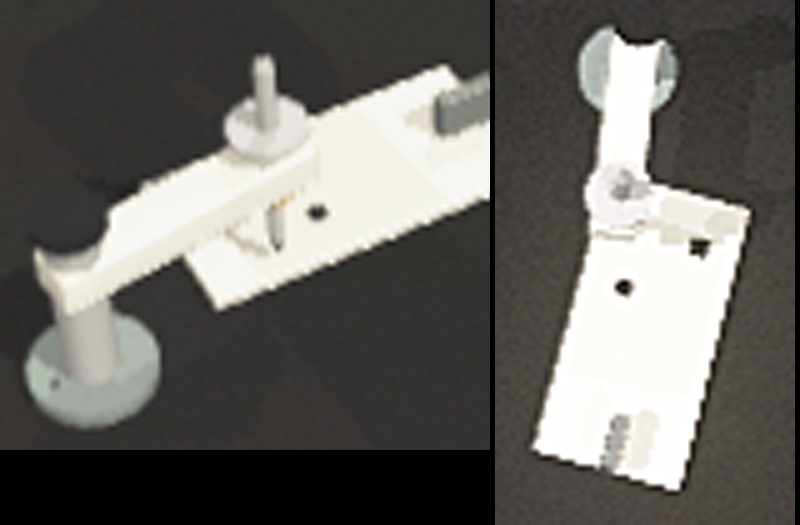

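View pics/crop2.png

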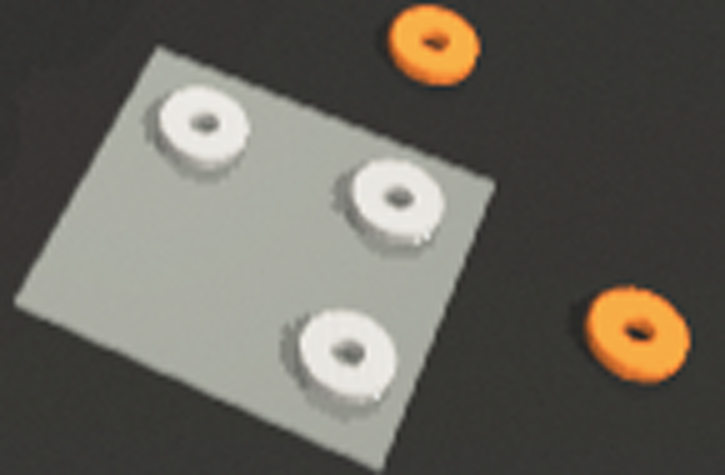

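Crop 1: the spindle pan is at about scene (218,185). The round mark is at scene (228.5,202) and top (291,192), the square at top (306,184), and the lug at top (290,223). Crop 2 shows exactly three steel-grey rings on the mat. They match the description, and the orange pair off the mat does not. Next I'll measure them precisely.

```bash
cat >> h.py <<'E'
def dark(n,im,uv,z,r=6,th=None):
    u,v=np.round(uv).astype(int); g=255-cv2.cvtColor(im,cv2.COLOR_BGR2GRAY)[v-r:v+r+1,u-r:u+r+1].astype(float)
    w=np.clip(g-np.median(g)-25,0,None); m=(w>0.35*w.max()).astype(np.uint8)
    N,l,st,ce=cv2.connectedComponentsWithStats(m); k=min(range(1,N),key=lambda i:np.hypot(*(ce[i]-r)) if st[i,4]>2 else 99)
    w=w*cv2.dilate((l==k).astype(np.uint8),np.ones((3,3))); yy,xx=np.mgrid[-r:r+1,-r:r+1]
    c=np.array([u+(w*xx).sum()/w.sum(),v+(w*yy).sum()/w.sum()]); return c,ray(n,*c,z)
def white(n,im,uv,r,th):
    u,v=np.round(uv).astype(int); g=cv2.cvtColor(im,cv2.COLOR_BGR2GRAY)[v-r:v+r+1,u-r:u+r+1]
    return g
E
python3 - <<'E'
from h import *
s=cv2.imread("pics/scene0.png"); t=cv2.imread("pics/top0.png")
print("round",*[x.round(1) for x in dark("top",t,(291,192),10)],*[x.round(1) for x in dark("scene",s,(228.5,202),10)])
print("square",*[x.round(1) for x in dark("top",t,(306,184),10,4)])
for n in("scene","top"):
    P=cloud(n,np.load(f"{n}0.npy")); 
    near=(abs(P[...,0]-620)<80)&(abs(P[...,1]+130)<60)
    for nm,lo,hi in(("pan",115,126),("shaft",135,172),("top",172,182)):
        m=near&(P[...,2]>lo)&(P[...,2]<hi); q=P[m]
        if len(q): v,u=np.nonzero(m); print(n,nm,len(q),np.median(q,0).round(1),q.min(0).round(1),q.max(0).round(1),u.mean().round(1),v.mean().round(1),ray(n,u.mean(),v.mean(),122 if nm=="pan" else np.median(q[:,2])).round(1))
    m=(P[...,2]>30)&(P[...,2]<46)&(abs(P[...,0]-465)<60)&(abs(P[...,1]+125)<50); q=P[m]; print(n,"lug",len(q),np.median(q,0).round(1),((q.min(0)+q.max(0))/2).round(1))
    m=(P[...,2]>39)&(P[...,2]<46)&(abs(P[...,0]-465)<60)&(abs(P[...,1]+125)<50); v,u=np.nonzero(m); print(len(v),ray(n,u.mean(),v.mean(),42).round(1)); print(cv2.minAreaRect(P[m][:,:2].astype(np.float32)))
    im={"scene":s,"top":t}[n]; h=cv2.cvtColor(im,cv2.COLOR_BGR2HSV)
    # mat + rings
    c={"scene":(352,270),"top":(181,213)}[n]; w=np.zeros((384,512),np.uint8); cv2.circle(w,c,58,1,-1)
    g=cv2.cvtColor(im,cv2.COLOR_BGR2GRAY); m=((g>95)&(h[...,1]<60)).astype(np.uint8)*w
    cs,_=cv2.findContours(m,0,2); k=max(cs,key=cv2.contourArea); box=cv2.approxPolyDP(k,8,True)[:,0]; print("mat",[ray(n,*b,2)[:2].round() for b in box])
    m=((g>205)&(h[...,1]<60)).astype(np.uint8)*w
    N,l,st,ce=cv2.connectedComponentsWithStats(m)
    for i in range(1,N):
        if st[i,4]>30:
            cc,_=cv2.findContours((l==i).astype(np.uint8),0,2); e=cv2.fitEllipse(max(cc,key=len)); print("ring",st[i,4],np.round(e[0],1),ray(n,*e[0],13)[:2].round(1),e[1])
E
```

```text
round [290.3 192. ] [ 568.1 -112.9   10. ] [228.  202.1] [ 568.2 -113.    10. ]
square [305.4 183.9] [ 594.7 -172.3   10. ]
scene pan 149 [ 616.9 -100.3  121. ] [ 588.7 -127.   115.2] [636.8 -79.6 125.6] 218.1 186.3 [ 616.2 -100.2  122. ]
scene shaft 42 [ 615.8 -100.9  154.1] [ 607.3 -110.1  135.1] [619.7 -96.1 171.7] 217.4 177.8 [ 615.6 -101.1  154.1]
scene top 4 [ 616.4 -101.5  174.9] [ 612.8 -103.4  173.4] [ 618.5 -100.   176. ] 216.8 172.2 [ 616.1 -101.5  174.9]
scene lug 59 [454.9 -90.6  39.4] [453.4 -91.   37.4]
32 [453.9 -90.5  42. ]
((453.2852783203125, -91.56688690185547), (13.415204048156738, 39.86475372314453), 69.69218444824219)
mat [array([448., 184.]), array([643., 224.]), array([604., 418.]), array([410., 378.])]
ring 172 [340.4 244.1] [485.7 238.3] (13.108807563781738, 17.025211334228516)
ring 191 [379.3 259.1] [461.1 346.3] (13.833333969116211, 18.876211166381836)
ring 220 [369.4 290.3] [564.6 375. ] (15.099934577941895, 19.442989349365234)
top pan 124 [ 608.2 -102.4  121.5] [ 587.1 -128.5  116. ] [635.7 -82.4 125.8] 289.3 173.8 [ 609.5 -104.3  122. ]
top shaft 16 [ 607.4 -104.1  166. ] [ 604.9 -110.1  144.2] [615.4 -99.8 171.6] 290.2 170.9 [ 608.  -104.1  166. ]
top top 2 [ 608.3 -105.8  176.4] [ 608.  -109.3  174.4] [ 608.6 -102.3  178.5] 291.0 170.0 [ 608.3 -105.8  176.4]
top lug 37 [449.6 -94.   40.8] [449.2 -93.6  41.2]
28 [450.1 -94.7  42. ]
((449.5044860839844, -93.664794921875), (11.112480163574219, 36.90779113769531), 73.71804809570312)
mat [array([641., 223.]), array([604., 416.]), array([411., 378.]), array([448., 186.])]
ring 116 [159.8 202.5] [562.9 373.4] (11.820569038391113, 12.671645164489746)
ring 119 [197.3 220.9] [484.4 237.2] (12.091633796691895, 13.061866760253906)
ring 125 [167.9 229.8] [459.5 345.2] (12.115493774414062, 13.5458984375)
```

Request:
apply_moves(
  targets=[
    [60, [35, 45, 0], [0, 0, -6]],
    [60, [70, 90, 0], [0, 0, -12]],
    [60, [105, 134, 0], [0, 0, -18]],
    [60, [140, 178, 0], [0, 0, -24]],
    [60, [175, 222, 0], [0, 0, -30]],
    [50, [210, 266, 0], [0, 0, -33.4]],
    [50, [245, 310, 0], [0, 0, -33.4]],
    [50, [280, 355, 0], [0, 0, -33.4]],
    [50, [310, 392, 0], [0, 0, -33.4]],
    [50, [329, 417, -20], [0, 0, -33.4]],
    [50, [329, 417, -60], [0, 0, -33.4]],
    [50, [329, 417, -100], [0, 0, -33.4]],
    [50, [329, 417, -125], [0, 0, -33.4]],
    [50, [329, 417, -125], [0, 0, -33.4]],
    [50, [329, 417, -125], [0, 0, -33.4]],
  ],
  squeeze=30,
)

```text
time_s: 1.6
eef_pos: [450.9, -94.0, 81.2]
ee_rot: [0.0, 0.985, -0.174, 0.0]
force: [0.3, -0.5, 0.6]
grip_width: 0.587
grip_force: 0.0
```

```bash
python3 - <<'E'
from h import *
for n in("scene","top"):
    p,d=capture(n); cv2.imwrite(f"pics/{n}1.png",p); np.save(f"{n}1.npy",d)
p=cv2.imread("pics/scene1.png"); cv2.imwrite("pics/crop3.png",cv2.resize(p[110:230,170:320],None,fx=5,fy=5,interpolation=cv2.INTER_CUBIC))
print("round",dark("scene",p,(228.5,202),10))
print(ctrl.sense()["joints"].round(2),proj("scene",[612,-104,18]),proj("scene",[612,-104,176]))
E
```

```text
round (array([227.98318584, 202.04867257]), array([ 568.12900051, -113.08980367,   10.        ]))
[-0.46  0.32  1.85  0.    0.97  1.46] [220.15856413 209.78001356] [217.10125282 170.78121331]
```

View pics/crop3.png

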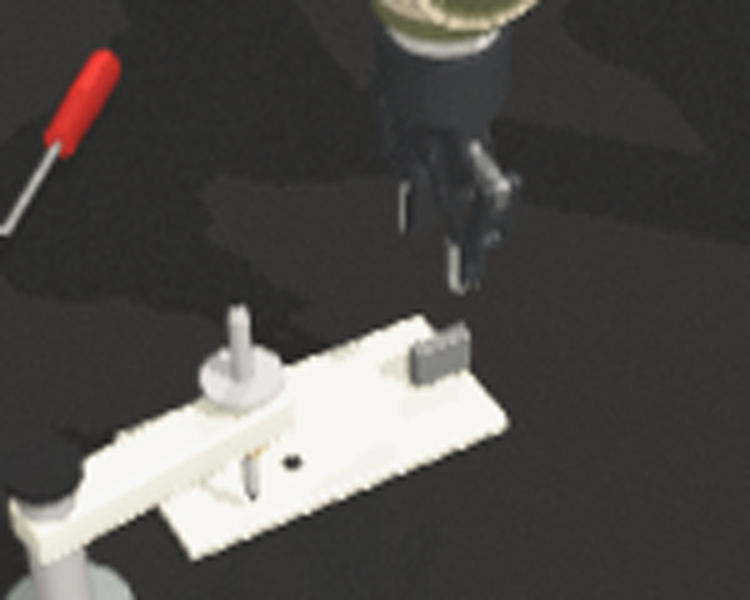

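The crop shows the gripper hovering over the lug, which is at about scene px (258,181). The tip end at (220.6,209.4) matches my axis estimate of (612,-104). I'll descend and grip the lug.

Request:
apply_moves(
  targets=[
    [50, [0, 0, -30], [0, 0, 0]],
    [50, [0, 0, -55], [0, 0, 0]],
    [50, [0, 0, -66], [0, 0, 0]],
    [40, [0, 0, -66], [0, 0, 0]],
    [20, [0, 0, -66], [0, 0, 0]],
    [8, [0, 0, -66], [0, 0, 0]],
    [8, [0, 0, -66], [0, 0, 0]],
    [8, [0, 0, -66], [0, 0, 0]],
    [8, [0, 0, -66], [0, 0, 0]],
    [8, [0, 0, -66], [0, 0, 0]],
  ],
  squeeze=30,
)

```text
time_s: 2.7
eef_pos: [451.5, -94.1, 15.6]
ee_rot: [0.0, 0.985, -0.174, 0.001]
force: [-0.4, -0.3, 8.5]
grip_width: 0.106
grip_force: 29.9
```

```bash
python3 - <<'E'
from h import *
p,d=capture("scene"); print("round",dark("scene",p,(228,202),10)); 
P=cloud("scene",d); q=P[(abs(P[...,0]-540)<40)&(abs(P[...,1]+110)<20)&(P[...,2]<20)]; print(np.median(q,0)); s=ctrl.sense(); print(s["eef_pos"],s["grip_force"],s["force"])
E
```

```text
round (array([227.91251094, 202.12773403]), array([ 568.51435914, -113.02897962,   10.        ]))
[ 541.91997976 -109.66320014    8.90968881]
[451.45023679 -94.148361    15.61468672] 29.91295963525772 [-0.62882051  0.1736752   7.92081498]
```

Request:
apply_moves(
  targets=[
    [8, [0, 0, 1], [0, 0, 0]],
    [8, [6, 1.2, 1], [0, 0, 0]],
    [8, [14, 2.9, 1], [0, 0, 0]],
    [8, [22, 4.5, 1], [0, 0, 0]],
    [8, [30, 6.2, 1], [0, 0, 0]],
    [8, [37, 7.6, 1], [0, 0, 0]],
    [8, [41, 8.5, 1], [0, 0, 0]],
    [8, [43.5, 9, 1], [0, 0, 0]],
    [8, [43.5, 9, 1], [0, 0, 0]],
    [8, [43.5, 9, 1], [0, 0, 0]],
  ],
)

```text
time_s: 3.75
eef_pos: [494.4, -84.8, 16.3]
ee_rot: [0.0, 0.985, -0.173, -0.0]
force: [-5.7, -0.2, 11.9]
grip_width: 0.094
grip_force: 5.9
```

```bash
cat >> h.py <<'E'
def look(tag,box=None,k=5):
    out={}
    for n in("scene","top"):
        p,d=capture(n); cv2.imwrite(f"pics/{n}{tag}.png",p); np.save(f"{n}{tag}.npy",d); out[n]=(p,d)
    if box:
        x,y,w,h=box; cv2.imwrite(f"pics/c{tag}.png",cv2.resize(out["scene"][0][y:y+h,x:x+w],None,fx=k,fy=k,interpolation=cv2.INTER_CUBIC))
    s=ctrl.sense(); print(s["time_s"],s["eef_pos"].round(1),s["force"].round(1),s["grip_width"],s["grip_force"])
    return out
E
python3 - <<'E'
from h import *
o=look(2,(170,130,150,110))
for n in o:
    try: print(dark(n,o[n][0],proj(n,[612,-104,10]),10,5))
    except Exception as e: print(n,e)
P=cloud("top",o["top"][1])
E
```

```text
3.85 [494.4 -84.8  16.3] [-6.7  0.7 13.1] 0.09627848205648304 5.892973673762754
(array([219.96986607, 208.09598214]), array([ 602.32044933, -114.50684849,   10.        ]))
(array([289.52233677, 182.52749141]), array([ 604.52835127, -113.26936293,   10.        ]))
```

View pics/c2.png

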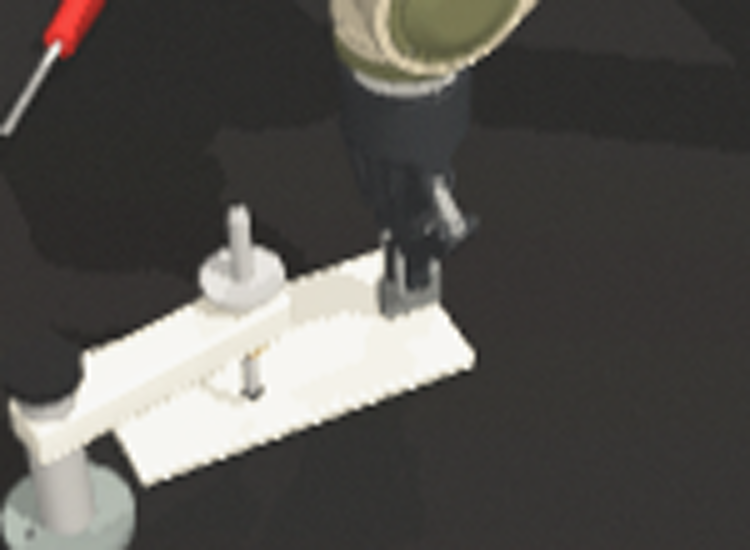

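The grip force has dropped to about 6 N, which is the slackening. The round mark is now partly hidden behind the tip at about (220.5,208), so I'll get the plate's pose from its outline as well.

```bash
cat >> h.py <<'E'
def plate(n,im,d):
    P=cloud(n,d); hsv=cv2.cvtColor(im,cv2.COLOR_BGR2HSV)
    m=((P[...,2]>6.5)&(P[...,2]<14)&(hsv[...,2]>170)&(hsv[...,1]<50)&(P[...,0]>380)&(P[...,0]<690)&(abs(P[...,1]+115)<90)).astype(np.uint8)
    m=cv2.morphologyEx(m,cv2.MORPH_OPEN,np.ones((2,2),np.uint8))
    N,l,st,_=cv2.connectedComponentsWithStats(m); m=np.isin(l,[i for i in range(1,N) if st[i,4]>15])
    v,u=np.nonzero(m); W=np.array([ray(n,a,b,10)[:2] for a,b in zip(u,v)],np.float32)
    (c,sz,_)=r=cv2.minAreaRect(W); b=cv2.boxPoints(r); e=[b[1]-b[0],b[2]-b[1]]; L=max(e,key=np.linalg.norm); L=L*np.sign(L[0]); y=np.arctan2(L[1],L[0])
    R=np.array([[np.cos(y),-np.sin(y)],[np.sin(y),np.cos(y)]]); c=np.array(c)
    print(n,"c",c.round(1),"yaw",np.degrees(y).round(1),"size",np.round(sz,0),"round",(c+R@[25,22]).round(1),"square",(c+R@[70,-25]).round(1))
E
python3 - <<'E'
from h import *
for k in(0,1,2):
    for n in("scene","top"): print(k,end=" "); plate(n,cv2.imread(f"pics/{n}{k}.png"),np.load(f"{n}{k}.npy"))
E
```

```text
0 scene c [ 541.2 -116.1] yaw -19.8 size [111. 218.] round [ 572.1 -103.9] square [ 598.6 -163.3]
0 top c [ 531.9 -128. ] yaw -19.5 size [109. 219.] round [ 562.8 -115.6] square [ 589.5 -175. ]
1 Traceback (most recent call last):
  File "<stdin>", line 3, in <module>
  File "h.py", line 33, in plate
    v,u=np.nonzero(m); W=np.array([ray(n,a,b,10)[:2] for a,b in zip(u,v)],np.float32)
                                   ~~~^^^^^^^^^^
  File "h.py", line 6, in ray
    f,cx,cy,E=K(n); d=E[:3,:3]@np.array([(u-cx)/f,(v-cy)/f,1]); o=E[:3,3]; return o+d*(z-o[2])/d[2]
              ~^^^
  File "h.py", line 4, in K
    i=camera_info(n); f=192/np.tan(np.radians(i["vfov"]/2)); return f,i["cx"],i["cy"],np.array(i["extrinsics"])
ValueError: time passes only in moves, steps and waits
```

```bash
sed -i 's/^def K(n):/import functools\n@functools.lru_cache\ndef K(n):/' h.py
python3 - <<'E'
from h import *
for k in(0,1,2):
    for n in("scene","top"): print(k,end=" "); plate(n,cv2.imread(f"pics/{n}{k}.png"),np.load(f"{n}{k}.npy"))
E
```

```text
0 scene c [ 541.2 -116.1] yaw -19.8 size [111. 218.] round [ 572.1 -103.9] square [ 598.6 -163.3]
0 top c [ 531.9 -128. ] yaw -19.5 size [109. 219.] round [ 562.8 -115.6] square [ 589.5 -175. ]
1 scene c [ 541.3 -116.4] yaw -19.5 size [110. 218.] round [ 572.2 -104. ] square [ 598.9 -163.3]
1 top c [ 599.9 -159.1] yaw 65.6 size [101.  74.] round [ 590.2 -127.3] square [ 651.6 -105.7]
2 scene c [ 572.8 -117.3] yaw -23.9 size [111. 219.] round [ 604.5 -107.3] square [ 626.7 -168.5]
2 top c [ 623.5 -172.6] yaw -9.3 size [71. 87.] round [ 651.7 -155. ] square [ 688.5 -208.6]
```

Request:
apply_moves(
  targets=[
    [30, [0, 0, 2], [0, 0, 0]],
    [30, [0, 0, 4], [0, 0, 0]],
    [30, [0, 0, 4], [0, 0, 0]],
    [30, [-4, -2, 4], [0, 0, -2]],
    [30, [-9.5, -4.5, 4], [0, 0, -4]],
    [30, [-9.5, -4.5, 4], [0, 0, -4]],
    [8, [-9.5, -4.5, 4], [0, 0, -4]],
    [6, [-9.5, -4.5, 4], [0, 0, -4]],
    [6, [-9.5, -4.5, 4], [0, 0, -4]],
    [6, [-9.5, -4.5, 4], [0, 0, -4]],
    [6, [-9.5, -4.5, 4], [0, 0, -4]],
  ],
  squeeze=60,
)

```text
time_s: 4.95
eef_pos: [484.7, -89.2, 19.4]
ee_rot: [-0.0, 0.978, -0.208, 0.0]
force: [0.1, -0.8, -0.6]
grip_width: 0.068
grip_force: 0.0
```

```bash
python3 - <<'E'
from h import *
o=look(3)
plate("scene",*o["scene"])
for n in o: print(dark(n,o[n][0],proj(n,[602,-115,10]),10,5))
E
```

```text
5.05 [484.6 -89.2  19.4] [ 0.5 -0.  -0.6] 0.0712621534493769 0.0
scene c [ 573.5 -117.3] yaw -23.0 size [110. 219.] round [ 605.1 -106.8] square [ 628.2 -167.6]
(array([219.81690141, 207.08137715]), array([ 599.58387987, -117.72987125,   10.        ]))
(array([289.75723831, 183.74387528]), array([ 599.78975201, -113.72539851,   10.        ]))
```

```bash
python3 - <<'E'
from h import *
a=cv2.imread("pics/scene3.png")[140:225,190:290]; b=cv2.imread("pics/top3.png")[150:250,260:330]
c=np.zeros((600,800,3),np.uint8); c[:382,:450]=cv2.resize(a,(450,382),interpolation=cv2.INTER_CUBIC); c[:500,450:]=cv2.resize(b,(350,500),interpolation=cv2.INTER_CUBIC); cv2.imwrite("pics/c3.png",c)
E
```

```text
(no output)
```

View pics/c3.png

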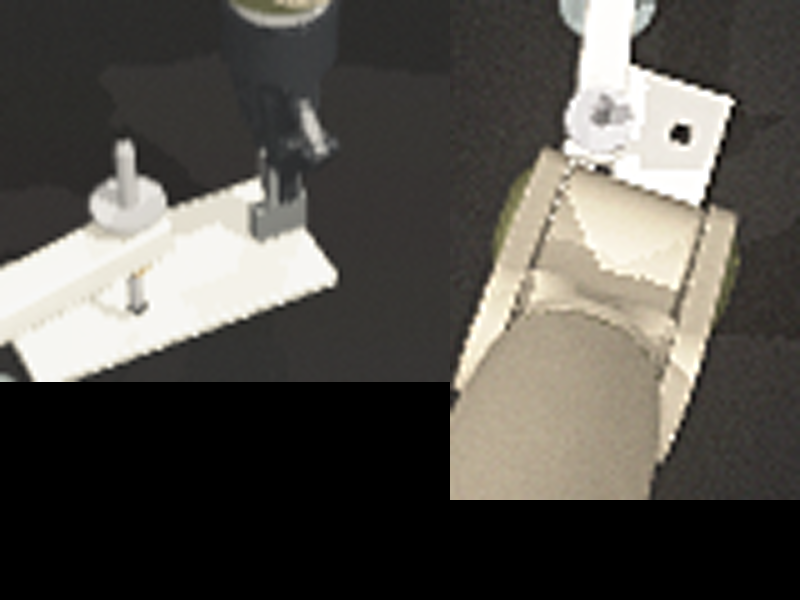

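The fingers straddle the lug. The square mark is clear in the top view at about (306,176.4). I'll close fully and check the grip.

Request:
apply_moves(
  targets=[
    [0, [0, 0, 0], [0, 0, 0]],
    [0, [0, 0, 0], [0, 0, 0]],
    [0, [0, 0, 0], [0, 0, 0]],
  ],
  squeeze=60,
)

```text
time_s: 5.35
eef_pos: [484.6, -89.2, 19.4]
ee_rot: [-0.0, 0.978, -0.208, 0.0]
force: [-0.3, 0.6, 0.3]
grip_width: -0.003
grip_force: 0.0
```

```bash
python3 - <<'E'
from h import *
o=look(4)
plate("scene",*o["scene"])
print(dark("top",o["top"][0],(306,176.4),10,4))
print(dark("top",cv2.imread("pics/top3.png"),(306,176.4),10,4),dark("top",cv2.imread("pics/top2.png"),(306,176.4),10,4))
E
```

```text
5.45 [484.6 -89.2  19.4] [-0.3 -0.4 -0.3] 0.00376032789926785 0.0
scene c [ 573.3 -117.5] yaw -23.2 size [110. 218.] round [ 604.9 -107.1] square [ 627.7 -168.1]
(array([305.67565012, 176.30260047]), array([ 624.12908104, -176.15081425,   10.        ]))
(array([305.67270129, 176.29537875]), array([ 624.15785145, -176.14253637,   10.        ])) (array([305.67042783, 176.30888575]), array([ 624.10617763, -176.12875361,   10.        ]))
```

```bash
python3 - <<'E'
from h import *
p=cv2.imread("pics/scene4.png"); x,y,k=225,150,10
c=cv2.resize(p[y:y+55,x:x+55],None,fx=k,fy=k,interpolation=cv2.INTER_NEAREST)
R=np.array([[np.cos(a:=np.radians(-23.5)),-np.sin(a)],[np.sin(a),np.cos(a)]]); ce=np.array([569.9,-125.2])
def dot(q,col): cv2.circle(c,tuple(((proj("scene",q)-[x,y]+.5)*k).astype(int)),4,col,-1)
dot([484.6,-89.2,19.4],(0,0,255)); dot([484.6,-89.2,38.4],(0,0,255))
for i in(-112,-72):
    for j in(-6,6):
        for z in(10,42): dot([*(ce+R@[i,j]),z],(0,255,0))
for q in([-110,-55],[-110,55]): dot([*(ce+R@q),10],(255,0,0))
cv2.imwrite("pics/c4.png",c)
P=cloud("scene",np.load("scene4.npy")); m=(np.abs(P[...,0]-485)<40)&(np.abs(P[...,1]+89)<30)&(P[...,2]>15)&(P[...,2]<60)
for v,u in list(zip(*np.nonzero(m)))[::6]: print((u,v),P[v,u].round(),p[v,u])
E
```

```text
(np.int64(248), np.int64(180)) [493. -97.  58.] [164 175 177]
(np.int64(251), np.int64(182)) [494. -84.  59.] [74 76 74]
(np.int64(250), np.int64(183)) [496. -85.  56.] [149 156 156]
(np.int64(256), np.int64(183)) [473. -81.  41.] [156 163 164]
(np.int64(253), np.int64(184)) [491. -78.  53.] [133 139 139]
(np.int64(247), np.int64(185)) [499. -96.  42.] [122 128 127]
(np.int64(253), np.int64(185)) [485. -83.  40.] [162 169 169]
(np.int64(247), np.int64(186)) [502. -93.  42.] [162 169 169]
(np.int64(253), np.int64(186)) [484. -84.  34.] [129 134 133]
(np.int64(247), np.int64(187)) [505. -91.  41.] [162 170 170]
(np.int64(253), np.int64(187)) [485. -83.  32.] [129 134 134]
(np.int64(247), np.int64(188)) [503. -92.  35.] [128 135 134]
(np.int64(253), np.int64(188)) [487. -82.  29.] [128 133 134]
(np.int64(247), np.int64(189)) [503. -92.  31.] [128 134 133]
(np.int64(253), np.int64(189)) [488. -81.  27.] [127 132 132]
(np.int64(247), np.int64(190)) [506. -90.  30.] [127 132 131]
(np.int64(253), np.int64(190)) [484. -84.  17.] [125 131 131]
(np.int64(250), np.int64(191)) [498. -85.  23.] [126 132 132]
(np.int64(250), np.int64(192)) [496. -86.  16.] [154 165 168]
```

View pics/c4.png

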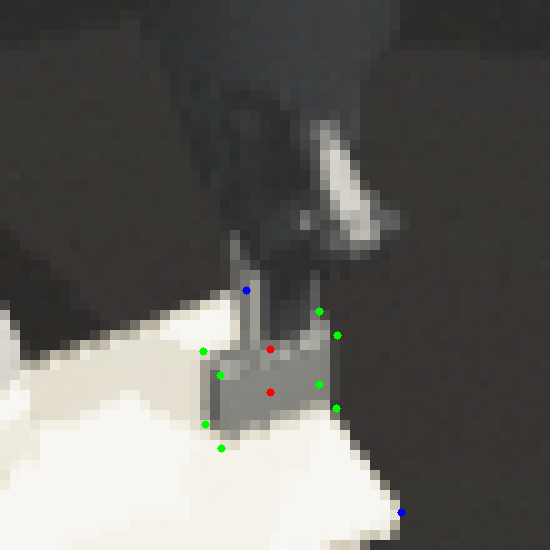

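The gripper shut fully without gripping anything, so I'll lift clear and check where the fingertips really are against the reported TCP.

Request:
apply_moves(
  targets=[
    [0, [0, 0, 30], [0, 0, 0]],
    [0, [0, 0, 60], [0, 0, 0]],
    [0, [0, 0, 60], [0, 0, 0]],
    [0, [0, 0, 60], [0, 0, 0]],
  ],
)

```text
time_s: 5.85
eef_pos: [484.7, -89.2, 79.5]
ee_rot: [0.0, 0.978, -0.208, 0.0]
force: [0.0, -0.7, -0.3]
grip_width: -0.003
grip_force: 0.0
```

```bash
python3 - <<'E'
from h import *
o=look(5); p=o["scene"][0]; x,y,k=225,130,8
P=cloud("scene",o["scene"][1])
m=(np.abs(P[...,0]-485)<40)&(np.abs(P[...,1]+89)<40)
for lo,hi in((15,46),(60,75),(75,90),(90,110)):
    q=P[m&(P[...,2]>lo)&(P[...,2]<hi)]; print(lo,hi,len(q),q.min(0).round(1) if len(q) else "",np.median(q,0).round(1) if len(q) else "",q.max(0).round(1) if len(q) else "")
c=cv2.resize(p[y:y+72,x:x+60],None,fx=k,fy=k,interpolation=cv2.INTER_NEAREST)
for q in([484.6,-89.2,79.4],[484.6,-89.2,98.4]): cv2.circle(c,tuple(((proj("scene",q)-[x,y]+.5)*k).astype(int)),4,(0,0,255),-1)
cv2.imwrite("pics/c5.png",c); print(dark("top",o["top"][0],(306,176.4),10,4))
E
```

```text
5.95 [484.1 -89.   78.5] [ 0.4 -0.2  0.7] -0.00477743469714165 0.0
15 46 104 [466.9 -99.8  15.4] [488.9 -86.1  33.2] [507.3 -73.9  44.6]
60 75 0   
75 90 0   
90 110 4 [477.3 -87.5 105.6] [489.3 -83.4 107.4] [493.6 -77.9 109.6]
(array([305.67808541, 176.29610511]), array([ 624.15356239, -176.16248475,   10.        ]))
```

View pics/c5.png

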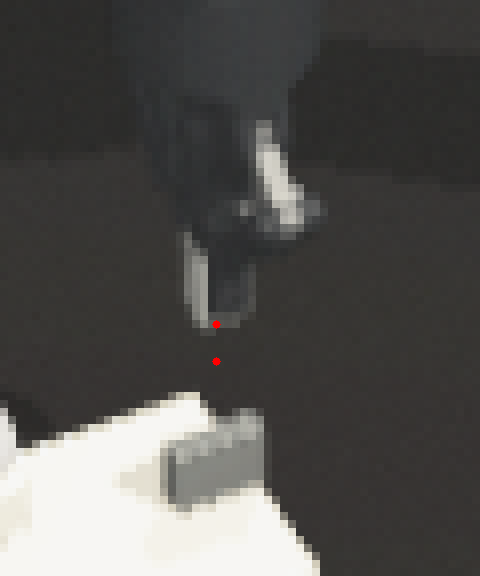

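The fingertips are really about 20 mm above the reported TCP (seen near z≈100 against 79.5), so the first grip caught only the lug's top few millimetres. I'll regrip deeper, watching the force.

Request:
apply_moves(
  targets=[
    [40, [0, 0, 0], [0, 0, 0]],
    [40, [0, 0, -20], [0, 0, 0]],
    [40, [0, 0, -50], [0, 0, 0]],
    [40, [0, 0, -65], [0, 0, 0]],
    [40, [0, 0, -72], [0, 0, 0]],
    [40, [0, 0, -78], [0, 0, 0]],
    [40, [0, 0, -78], [0, 0, 0]],
  ],
)

```text
time_s: 6.65
eef_pos: [484.5, -89.2, 1.1]
ee_rot: [-0.0, 0.978, -0.208, -0.0]
force: [0.2, 0.1, -0.4]
grip_width: 0.469
grip_force: 0.0
```

Request:
apply_moves(
  targets=[
    [20, [0, 0, 0], [0, 0, 0]],
    [8, [0, 0, 0], [0, 0, 0]],
    [4, [0, 0, 0], [0, 0, 0]],
    [4, [0, 0, 0], [0, 0, 0]],
    [4, [0, 0, 0], [0, 0, 0]],
    [4, [0, 0, 0], [0, 0, 0]],
  ],
  squeeze=60,
)

```text
time_s: 7.25
eef_pos: [485.1, -89.3, 2.2]
ee_rot: [0.0, 0.978, -0.208, 0.001]
force: [-0.3, 0.5, 6.7]
grip_width: 0.123
grip_force: 60.4
```

```bash
python3 - <<'E'
from h import *
o=look(6); plate("scene",*o["scene"]); print(dark("top",o["top"][0],(306,176.4),10,4))
E
```

```text
7.35 [485.1 -89.3   2.2] [-0.9  1.   5.7] 0.11993448997914927 60.42032718658447
scene c [ 573.7 -117.2] yaw -23.4 size [111. 218.] round [ 605.4 -106.9] square [ 628.1 -167.9]
(array([305.86330935, 176.42491007]), array([ 623.60408815, -176.80841228,   10.        ]))
```

Request:
apply_moves(
  targets=[
    [4, [2, 2.2, 0], [0, 0, 0]],
    [4, [5, 5.4, 0], [0, 0, 0]],
    [4, [8, 8.7, 0], [0, 0, 0]],
    [4, [10.4, 11.3, 0], [0, 0, 0]],
    [4, [10.4, 11.3, 0], [0, 0, 0]],
    [4, [10.4, 11.3, 0], [0, 0, 0]],
  ],
)

```text
time_s: 7.95
eef_pos: [495.7, -78.2, 2.2]
ee_rot: [0.0, 0.978, -0.208, 0.001]
force: [-0.6, 1.1, 5.4]
grip_width: 0.122
grip_force: 60.3
```

```bash
python3 - <<'E'
from h import *
o=look(7,(190,170,75,55),10); plate("scene",*o["scene"]); print(dark("top",o["top"][0],proj("top",[634.4,-165,10]),10,4))
E
```

```text
8.05 [495.8 -78.2   2.2] [1.1 0.1 3.6] 0.12214139800857692 60.31203031539917
scene c [ 583.5 -107.3] yaw -24.1 size [111. 218.] round [615.3 -97.4] square [ 637.2 -158.6]
(array([303.10499771, 174.08069693]), array([ 633.45011634, -167.34163947,   10.        ]))
```

View pics/c7.png

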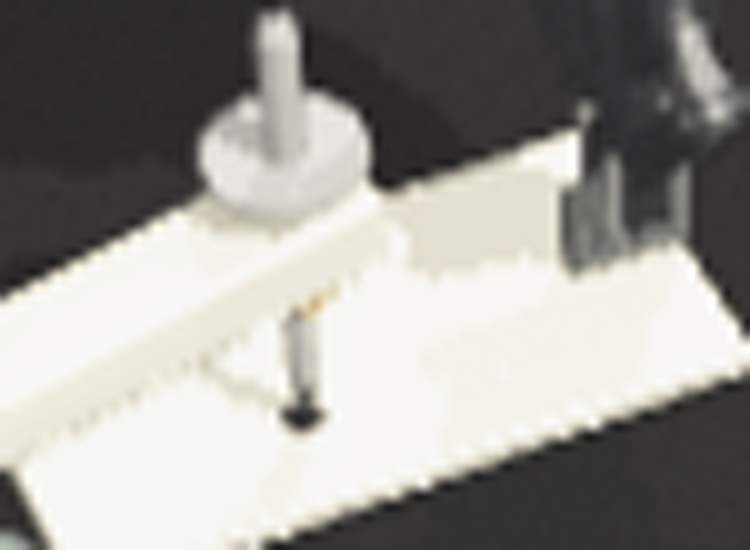

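Only a dark mark is visible directly below the tip, at about (219.7,211.1) in the scene. I'll measure the residual.

```bash
python3 - <<'E'
from h import *
g=cv2.cvtColor(cv2.imread("pics/scene7.png"),cv2.COLOR_BGR2GRAY)
print(g[205:215,214:226]); print(ray("scene",219.7,211.1,10),proj("scene",[612,-104,10]))
for k in (0,5,7):
    P=cloud("scene",np.load(f"scene{k}.npy")); m=(abs(P[...,0]-612)<45)&(abs(P[...,1]+104)<45)&(P[...,2]>116)&(P[...,2]<127)
    v,u=np.nonzero(m); W=np.array([ray("scene",a,b,122)[:2] for a,b in zip(u,v)],np.float32); print(cv2.minEnclosingCircle(W), W.mean(0))
g0=cv2.cvtColor(cv2.imread("pics/scene5.png"),cv2.COLOR_BGR2GRAY); print(g0[198:213,214:226])
E
```

```text
[[246 246 246 245 210 168 193 206 246 246 246 246]
 [246 246 246 245 221 164 193 207 246 246 246 246]
 [242 242 246 246 241 155 191 207 246 246 246 246]
 [222 225 242 242 245 159 160 189 246 246 246 246]
 [222 222 222 225 240 176  94 177 246 246 246 246]
 [238 238 222 219 184 140  84 163 238 246 246 246]
 [246 246 238 236 101  52  54  72 176 246 246 246]
 [246 246 246 245 178  83  64 139 223 246 246 246]
 [246 246 246 246 239 201 197 233 246 246 246 246]
 [246 246 246 246 245 241 242 246 246 246 246 246]]
[ 611.75696276 -106.70210019   10.        ] [220.29952637 211.57811586]
((614.6292114257812, -102.13773345947266), 25.259300231933594) [ 615.8837  -100.33232]
((614.51708984375, -102.23320007324219), 25.12405014038086) [ 615.96783 -100.69363]
((614.6292114257812, -102.13773345947266), 25.259300231933594) [ 615.785    -100.298004]
[[237 232 233 233 233 232 232 232 232 222 244 237]
 [233 233 233 232 232 231 233 212 217 221 246 246]
 [232 233 232 231 235 210 220 186 231 244 246 246]
 [233 233 239 236 226 154 185 218 246 246 246 246]
 [232 238 245 243 186 169 200 221 246 246 246 246]
 [226 245 246 245 203 177 197 220 246 246 246 246]
 [237 246 246 245 212 173 197 216 246 246 246 246]
 [246 246 246 245 211 170 195 207 246 246 246 246]
 [246 246 246 245 222 165 193 203 239 246 246 246]
 [242 243 246 245 210 155 190 171 168 246 246 246]
 [223 226 242 241 146 120 156 116 154 246 246 246]
 [223 223 223 222 201 167  91 148 233 246 246 246]
 [239 238 223 223 225 240 216 234 246 246 246 246]
 [246 246 239 239 240 246 246 246 246 246 246 246]
 [246 246 246 246 246 246 246 246 246 246 246 246]]
```

The residual is about (0.5, 2.3) mm. I'll nudge the plate, release it and lift.

Request:
apply_moves(
  targets=[
    [4, [0.5, 1.2, 0], [0, 0, 0]],
    [4, [0.5, 2.2, 0], [0, 0, 0]],
    [4, [0.5, 2.2, 0], [0, 0, 0]],
    [4, [0.5, 2.2, 0], [0, 0, 0]],
    [20, [0.5, 2.2, 0], [0, 0, 0]],
    [40, [0.5, 2.2, 0], [0, 0, 0]],
    [40, [0.5, 2.2, 0], [0, 0, 0]],
    [40, [0.5, 2.2, 30], [0, 0, 0]],
    [40, [0.5, 2.2, 75], [0, 0, 0]],
    [20, [0.5, 2.2, 120], [0, 0, 0]],
    [0, [0.5, 2.2, 165], [0, 0, 0]],
    [0, [0.5, 2.2, 190], [0, 0, 0]],
    [0, [0.5, 2.2, 190], [0, 0, 0]],
    [0, [0.5, 2.2, 190], [0, 0, 0]],
  ],
)

```text
time_s: 9.45
eef_pos: [495.3, -75.5, 190.9]
ee_rot: [-0.0, 0.978, -0.208, -0.0]
force: [0.7, 0.0, -0.9]
grip_width: 0.001
grip_force: 0.0
```

```bash
python3 - <<'E'
from h import *
o=look(8); plate("scene",*o["scene"]); print(dark("top",o["top"][0],proj("top",[634,-165,10]),10,4))
g=cv2.cvtColor(o["scene"][0],cv2.COLOR_BGR2GRAY); print(g[205:215,214:226])
E
```

```text
9.55 [494.9 -75.4 190. ] [-0.1 -1.3 -0.2] 0.0002833068115771575 0.0
scene c [ 584.8 -104.6] yaw -23.4 size [110. 218.] round [616.5 -94.3] square [ 639.1 -155.4]
(array([304.22794118, 170.42401961]), array([ 647.37192641, -172.98055417,   10.        ]))
[[246 246 246 245 210 169 196 207 246 246 246 246]
 [246 246 246 245 222 165 193 208 246 246 246 246]
 [242 242 246 246 241 156 192 206 246 246 246 246]
 [223 225 242 242 245 160 160 190 246 246 246 246]
 [222 223 222 226 242 227  94 178 246 246 246 246]
 [239 238 223 222 224 229  83 163 239 246 246 246]
 [246 246 239 238 204  95  55  70 163 244 246 246]
 [246 246 246 245 171  52  55  66 147 242 246 246]
 [246 246 246 246 226 152 155 177 233 246 246 246]
 [246 246 246 246 245 230 232 241 246 246 246 246]]
```

The mark is now at about (220.1,211.5), against an ideal of (220.3,211.6), so step 1 should be met. Now I'll press the bare spindle with shut fingers.

Request:
apply_moves(
  targets=[
    [0, [40, -10, 0], [0, 0, 0]],
    [0, [80, -20, 0], [0, 0, 0]],
    [0, [116.5, -28.3, 0], [0, 0, 0]],
    [0, [116.5, -28.3, 0], [0, 0, 0]],
    [0, [116.5, -28.3, -15], [0, 0, 0]],
    [0, [116.5, -28.3, -25], [0, 0, 0]],
    [0, [116.5, -28.3, -28], [0, 0, 0]],
    [0, [116.5, -28.3, -28], [0, 0, 0]],
  ],
)

```text
time_s: 10.35
eef_pos: [611.5, -103.9, 162.9]
ee_rot: [-0.0, 0.978, -0.208, -0.001]
force: [-0.8, 0.9, 1.1]
grip_width: 0.0
grip_force: 0.0
```

```bash
python3 - <<'E'
from h import *
o=look(9,(190,120,75,100),6)
g=cv2.cvtColor(o["scene"][0],cv2.COLOR_BGR2GRAY); print(g[205:215,216:224])
E
```

```text
10.45 [ 612. -104.  164.] [0.9 0.2 0.2] 0.0012202322576768277 0.0
[[246 245 210 169 195 206 246 246]
 [246 245 221 164 192 207 246 246]
 [246 246 241 154 191 206 246 246]
 [242 242 245 159 159 189 246 246]
 [222 225 241 226  94 178 246 246]
 [222 222 222 228  84 162 238 246]
 [238 237 203  95  55  67 161 243]
 [246 245 170  52  55  65 148 241]
 [246 245 225 151 155 175 233 246]
 [246 246 244 229 231 241 246 246]]
```

View pics/c9.png

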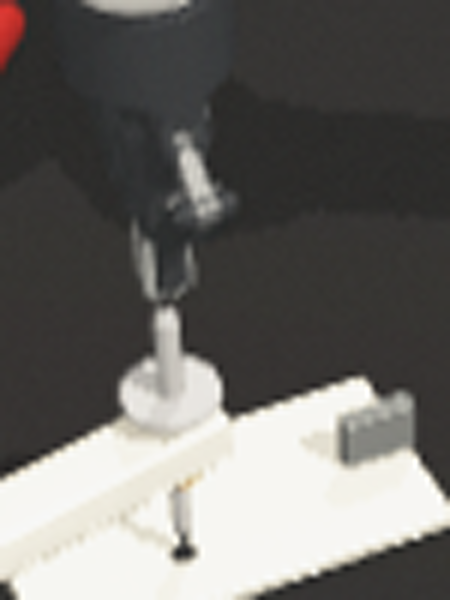

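The fingertips hover just over the spindle top at about scene (218,171). I'll press in small steps.

Request:
apply_moves(
  targets=[
    [0, [0, 0, -3], [0, 0, 0]],
    [0, [0, 0, -6], [0, 0, 0]],
    [0, [0, 0, -8], [0, 0, 0]],
    [0, [0, 0, -8], [0, 0, 0]],
  ],
)

```text
time_s: 10.85
eef_pos: [611.9, -104.0, 155.0]
ee_rot: [-0.0, 0.978, -0.208, -0.0]
force: [-0.3, 0.7, 0.3]
grip_width: 0.001
grip_force: 0.0
```

```bash
cat >> h.py <<'E'
def panz(d):
    P=cloud("scene",d); m=(abs(P[...,0]-614)<18)&(abs(P[...,1]+102)<18)&(P[...,2]>100)&(P[...,2]<128); q=P[m]; h=np.histogram(q[:,2],np.arange(100,129,2)); print("panz",np.median(q[:,2]).round(1),len(q),h[0])
E
python3 - <<'E'
from h import *
panz(np.load("scene9.npy"))
o=look(10); panz(o["scene"][1])
g=cv2.cvtColor(o["scene"][0],cv2.COLOR_BGR2GRAY); print(g[205:215,216:224])
E
```

```text
panz 120.6 135 [12 12 10  1  0  0  0  1  4 16 47 24  6  2]
10.95 [ 612.  -104.   155.4] [ 0.8 -0.1  0.3] -0.0030594136321053116 0.0
panz 120.3 137 [13 22  7  0  0  0  0  0  5 13 48 24  4  1]
[[246 245 209 168 194 206 246 246]
 [246 245 222 165 193 207 246 246]
 [246 246 241 154 192 206 246 246]
 [242 242 245 159 160 190 246 246]
 [222 225 241 227  94 178 246 246]
 [222 222 223 229  83 162 239 246]
 [238 237 204  95  55  69 162 243]
 [246 245 170  52  54  65 148 241]
 [246 246 226 152 154 175 233 246]
 [246 246 244 229 231 241 246 246]]
```

Not in contact yet. I'll keep going down in steps.

Request:
apply_moves(
  targets=[
    [0, [0, 0, -2], [0, 0, 0]],
    [0, [0, 0, -4], [0, 0, 0]],
    [0, [0, 0, -6], [0, 0, 0]],
    [0, [0, 0, -6], [0, 0, 0]],
  ],
)

```text
time_s: 11.35
eef_pos: [611.9, -104.0, 149.1]
ee_rot: [-0.0, 0.978, -0.208, -0.0]
force: [0.2, -0.3, 0.8]
grip_width: 0.0
grip_force: 0.2
```

```bash
python3 - <<'E'
from h import *
o=look(11); panz(o["scene"][1])
g=cv2.cvtColor(o["scene"][0],cv2.COLOR_BGR2GRAY); print(g[207:214,216:224])
E
```

```text
11.45 [ 612.  -104.   149.4] [ 0.1 -0.2 -0.2] 0.0006529926159220897 0.1666447869502008
panz 119.2 135 [ 8 15  7  2  1  0  0  2 13 41 37  5  0  4]
[[246 246 241 162 191 197 246 246]
 [242 242 245 179 164 177 246 246]
 [222 225 241 232 108 178 246 246]
 [222 222 223 227  84 162 239 246]
 [238 237 202  77  58  70 161 243]
 [246 245 171  52  52  65 148 241]
 [246 245 226 150 154 175 233 246]]
```

Request:
apply_moves(
  targets=[
    [0, [0, 0, -2], [0, 0, 0]],
    [0, [0, 0, -4], [0, 0, 0]],
    [0, [0, 0, -6], [0, 0, 0]],
    [0, [0, 0, -7], [0, 0, 0]],
    [0, [0, 0, -7], [0, 0, 0]],
    [0, [0, 0, -7], [0, 0, 0]],
    [0, [0, 0, -7], [0, 0, 0]],
  ],
)

```text
time_s: 12.15
eef_pos: [612.0, -104.0, 142.5]
ee_rot: [0.0, 0.978, -0.208, 0.0]
force: [-0.4, -0.1, 1.0]
grip_width: 0.001
grip_force: 0.4
```

```bash
python3 - <<'E'
from h import *
o=look(12); panz(o["scene"][1])
g=cv2.cvtColor(o["scene"][0],cv2.COLOR_BGR2GRAY); print(g[207:214,216:224])
E
```

```text
12.25 [ 612.  -104.   142.5] [-0.6 -0.1  0.4] -0.00032222671843160723 0.42665463887288313
panz 113.5 124 [ 5  8  1  0  4 17 38 28  9  1  4  4  1  4]
[[246 245 234 161 192 204 244 246]
 [242 242 233 159 191 202 237 246]
 [222 223 226 172 182 205 243 246]
 [222 222 219 159 140 172 239 246]
 [238 237 203  86  75  81 163 243]
 [246 245 171  52  59  67 147 241]
 [246 245 215 151 155 175 233 246]]
```

Request:
apply_moves(
  targets=[
    [0, [0, 0, -0.7], [0, 0, 0]],
    [0, [0, 0, -1.2], [0, 0, 0]],
    [0, [0, 0, -1.2], [0, 0, 0]],
    [0, [0, 0, -1.2], [0, 0, 0]],
    [0, [0, 0, -1.2], [0, 0, 0]],
  ],
)

```text
time_s: 12.75
eef_pos: [612.2, -104.1, 141.9]
ee_rot: [0.0, 0.978, -0.208, 0.0]
force: [-1.2, -0.0, 5.7]
grip_width: 0.0
grip_force: 2.8
```

```bash
python3 - <<'E'
from h import *
o=look(13); panz(o["scene"][1])
g=cv2.cvtColor(o["scene"][0],cv2.COLOR_BGR2GRAY); print(g[207:214,216:224])
E
```

```text
12.85 [ 612.2 -104.1  141.9] [-1.6  0.6  5.8] -0.0001028679057580985 2.7895827259635553
panz 112.8 115 [ 7  1  1  2  4 23 43 17  4  3  3  2  1  4]
[[246 245 234 162 192 204 244 246]
 [242 242 232 159 191 202 238 246]
 [222 222 226 171 178 189 244 246]
 [222 222 219 160 137 144 239 246]
 [238 237 202  86  75  81 162 243]
 [246 245 170  53  59  69 148 241]
 [246 245 215 152 153 162 233 246]]
```

The force has risen to 5.7 N and the pan has dropped 8 mm, so the tip is on the round mark. I'll let it rise and go back above the lug.

Request:
apply_moves(
  targets=[
    [0, [0, 0, 5], [0, 0, 0]],
    [0, [0, 0, 12], [0, 0, 0]],
    [0, [0, 0, 40], [0, 0, 0]],
    [0, [0, 0, 65], [0, 0, 0]],
    [0, [-40, 10, 65], [0, 0, 0]],
    [20, [-80, 20, 65], [0, 0, 0]],
    [40, [-116, 28, 65], [0, 0, 0]],
    [40, [-116, 28, 30], [0, 0, 0]],
    [40, [-116, 28, -20], [0, 0, 0]],
    [40, [-116, 28, -50], [0, 0, 0]],
    [40, [-116, 28, -50], [0, 0, 0]],
  ],
)

```text
time_s: 13.95
eef_pos: [493.9, -75.2, 88.3]
ee_rot: [-0.001, 0.978, -0.208, -0.004]
force: [0.2, -0.1, 1.3]
grip_width: 0.466
grip_force: 0.0
```

```bash
python3 - <<'E'
from h import *
o=look(14); plate("scene",*o["scene"]); print(dark("top",o["top"][0],proj("top",[634,-165,10]),10,4)); panz(o["scene"][1])
print(dark("top",cv2.imread("pics/top12.png"),proj("top",[634,-165,10]),10,4))
g=cv2.cvtColor(o["scene"][0],cv2.COLOR_BGR2GRAY); print(g[207:214,216:224])
P=cloud("scene",o["scene"][1]); m=(P[...,2]>38)&(P[...,2]<46)&(abs(P[...,0]-496)<40)&(abs(P[...,1]+75)<35); v,u=np.nonzero(m); print(len(v),ray("scene",u.mean(),v.mean(),42).round(1))
E
```

```text
14.05 [496.6 -76.3  92.4] [0.4 0.1 0.2] 0.46759505821973796 0.0
scene c [ 584.5 -104.9] yaw -23.4 size [110. 218.] round [616.2 -94.7] square [ 638.8 -155.7]
(array([302.49692089, 174.03079109]), array([ 633.81100066, -165.07261412,   10.        ]))
panz 120.2 137 [14 15  8  1  0  0  0  4  3 23 38 23  5  3]
(array([300.20634921, 177.44047619]), array([ 621.22521711, -155.17231664,   10.        ]))
[[246 246 241 154 193 208 246 246]
 [242 242 245 160 161 190 246 246]
 [223 225 242 227  95 178 246 246]
 [223 222 224 229  84 163 239 246]
 [239 238 204  94  54  68 163 244]
 [246 245 171  53  54  68 148 241]
 [246 246 226 152 156 176 233 246]]
35 [498.6 -73.   42. ]
```

Request:
apply_moves(
  targets=[
    [40, [0, 0, -45], [0, 0, 0]],
    [40, [0, 0, -80], [0, 0, 0]],
    [40, [0, 0, -92], [0, 0, 0]],
    [40, [0, 0, -98], [0, 0, 0]],
    [30, [0, 0, -98], [0, 0, 0]],
    [16, [0, 0, -98], [0, 0, 0]],
    [4, [0, 0, -98], [0, 0, 0]],
    [4, [0, 0, -98], [0, 0, 0]],
    [4, [0, 0, -98], [0, 0, 0]],
    [4, [0, 0, -98], [0, 0, 0]],
  ],
  squeeze=60,
)

```text
time_s: 15.05
eef_pos: [497.2, -76.5, -5.0]
ee_rot: [0.0, 0.978, -0.208, 0.002]
force: [-0.4, 0.4, 6.5]
grip_width: 0.125
grip_force: 59.6
```

Request:
apply_moves(
  targets=[
    [4, [-1, 3, 0], [0, 0, 0]],
    [4, [-3, 8.5, 0], [0, 0, 0]],
    [4, [-6, 17, 0], [0, 0, 0]],
    [4, [-9, 25.5, 0], [0, 0, 0]],
    [4, [-12, 34, 0], [0, 0, 0]],
    [4, [-15, 42, 0], [0, 0, 0]],
    [4, [-18, 50, 0], [0, 0, 0]],
    [4, [-20, 56, 0], [0, 0, 0]],
    [4, [-21.3, 59.5, 0], [0, 0, 0]],
    [4, [-21.8, 61, 0], [0, 0, 0]],
    [4, [-21.8, 61, 0], [0, 0, 0]],
    [4, [-21.8, 61, 0], [0, 0, 0]],
  ],
)

```text
time_s: 16.25
eef_pos: [476.1, -15.6, -5.0]
ee_rot: [0.0, 0.978, -0.208, 0.003]
force: [1.3, -2.2, 8.1]
grip_width: 0.127
grip_force: 59.9
```

```bash
python3 - <<'E'
from h import *
o=look(15); plate("scene",*o["scene"]); 
R=np.array([[np.cos(a:=np.radians(-23.5)),-np.sin(a)],[np.sin(a),np.cos(a)]]); e=R@[-45,47]; q=np.array([612,-104])+e; print("want round",q)
for n in o:
    c,w=dark(n,o[n][0],proj(n,[*q,10]),10,6); print(n,c.round(1),w.round(1),"square",(w[:2]-e).round(1))
g=cv2.cvtColor(o["scene"][0],cv2.COLOR_BGR2GRAY); print(g[205:215,214:226])
E
```

```text
16.35 [476.1 -15.6  -5. ] [ 1.9 -2.6  9.1] 0.12287918874916967 59.89841043949127
scene c [566.1 -47.6] yaw -24.1 size [108. 211.] round [597.9 -37.7] square [619.8 -99. ]
want round [589.47350289 -42.9544684 ]
scene [240.  217.5] [591.6 -43.1  10. ] square [ 614.1 -104.2]
top [271.  187.3] [591.3 -42.4  10. ] square [ 613.9 -103.4]
[[ 53  64 139 219 160 166 193 204 245 246 246 245]
 [176 211 232 246 220 162 191 205 245 246 246 246]
 [229 242 245 245 240 153 189 205 245 246 246 245]
 [220 224 241 242 245 158 158 188 245 245 245 246]
 [220 221 220 223 241 226  89 155 246 246 246 246]
 [238 237 221 219 198 224  75 124 238 246 246 246]
 [246 245 237 217 108  53  54  68 165 245 246 246]
 [246 245 245 236 123  52  54  54 105 242 245 246]
 [246 245 245 245 224  58 116 135 214 241 246 245]
 [246 246 245 245 243 192 215 231 245 246 245 245]]
```

Request:
apply_moves(
  targets=[
    [4, [-0.8, 0, 0], [0, 0, 0]],
    [4, [-1.5, 0, 0], [0, 0, 0]],
    [4, [-1.5, 0, 0], [0, 0, 0]],
    [4, [-1.5, 0, 0], [0, 0, 0]],
    [20, [-1.5, 0, 0], [0, 0, 0]],
    [40, [-1.5, 0, 0], [0, 0, 0]],
    [40, [-1.5, 0, 0], [0, 0, 0]],
    [40, [-1.5, 0, 30], [0, 0, 0]],
    [40, [-1.5, 0, 75], [0, 0, 0]],
    [60, [-1.5, 0, 120], [0, 0, 0]],
    [70, [-1.5, 0, 165], [0, 0, 0]],
    [80, [-1.5, 0, 200], [0, 0, 0]],
    [80, [-1.5, 0, 200], [0, 0, 0]],
  ],
)

```text
time_s: 17.65
eef_pos: [474.4, -15.4, 197.5]
ee_rot: [0.0, 0.978, -0.208, 0.004]
force: [0.9, 0.4, -0.5]
grip_width: 0.934
grip_force: 0.0
```

```bash
cat >> h.py <<'E'
def sq(o,yaw=-23.8):
    R=np.array([[np.cos(a:=np.radians(yaw)),-np.sin(a)],[np.sin(a),np.cos(a)]]); e=R@[-45,47]; q=np.array([612,-104])+e
    for n in o:
        try: c,w=dark(n,o[n][0],proj(n,[*q,10]),10,6); print(n,c.round(1),w.round(1),"square",(w[:2]-e).round(1))
        except Exception as x: print(n,x)
E
python3 - <<'E'
from h import *
o=look(16,(180,150,100,75),8); plate("scene",*o["scene"]); sq(o)
g=cv2.cvtColor(o["scene"][0],cv2.COLOR_BGR2GRAY); print(g[207:215,214:226])
E
```

```text
17.75 [472.5 -14.9 193.1] [-0.5  0.4 -0.8] 0.933514194551946 0.0
scene c [562.2 -44.1] yaw -23.9 size [111. 219.] round [594.  -34.2] square [616.  -95.4]
scene [240.4 217.3] [590.1 -42.9  10. ] square [ 612.3 -104.1]
top [274. 182.] [610.8 -55.3  10. ] square [ 633.  -116.5]
[[229 242 246 245 240 154 190 205 246 246 246 246]
 [221 224 241 242 245 159 159 189 246 246 246 246]
 [220 221 221 224 241 226  89 146 238 246 246 246]
 [238 237 221 220 200 224  75 104 165 246 246 246]
 [246 245 238 236 149  54  56  55 100 238 246 246]
 [246 246 246 245 196  52  53  55  75 192 246 246]
 [246 246 246 245 236 114 116 135 212 232 246 246]
 [246 246 246 246 244 214 215 231 246 246 246 246]]
```

View pics/c16.png

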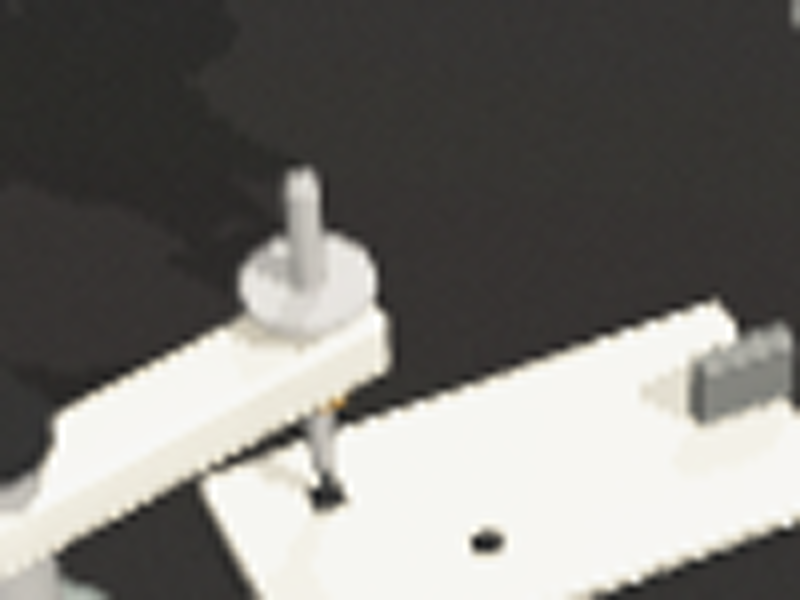

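The square mark sits under the tip at (612.3,-104.1). Now the first ring, the nearest one, at (485,237.7).

Request:
apply_moves(
  targets=[
    [75, [2, 42, 0], [0, 0, 4]],
    [75, [4, 84, 0], [0, 0, 8]],
    [75, [6, 126, 0], [0, 0, 12]],
    [75, [8, 168, 0], [0, 0, 16]],
    [75, [10, 210, 0], [0, 0, 20]],
    [75, [12.3, 252.7, 0], [0, 0, 24]],
    [75, [12.3, 252.7, -45], [0, 0, 24]],
    [75, [12.3, 252.7, -90], [0, 0, 24]],
    [75, [12.3, 252.7, -135], [0, 0, 24]],
    [75, [12.3, 252.7, -175], [0, 0, 24]],
    [75, [12.3, 252.7, -200], [0, 0, 24]],
    [75, [12.3, 252.7, -210], [0, 0, 24]],
    [75, [12.3, 252.7, -217], [0, 0, 24]],
    [75, [12.3, 252.7, -217], [0, 0, 24]],
  ],
)

```text
time_s: 19.15
eef_pos: [484.8, 237.6, -24.1]
ee_rot: [0.0, 1.0, -0.0, -0.0]
force: [-0.9, 0.7, 0.1]
grip_width: 0.882
grip_force: 0.0
```

```bash
python3 - <<'E'
from h import *
o=look(17,(300,200,110,100),6); print(ctrl.sense()["joints"].round(2))
E
```

```text
19.25 [485.6 237.8 -22.9] [-0.5  0.7  0.1] 0.8777396532358309 0.0
[0.24 0.63 1.68 0.   0.83 1.81]
```

View pics/c17.png

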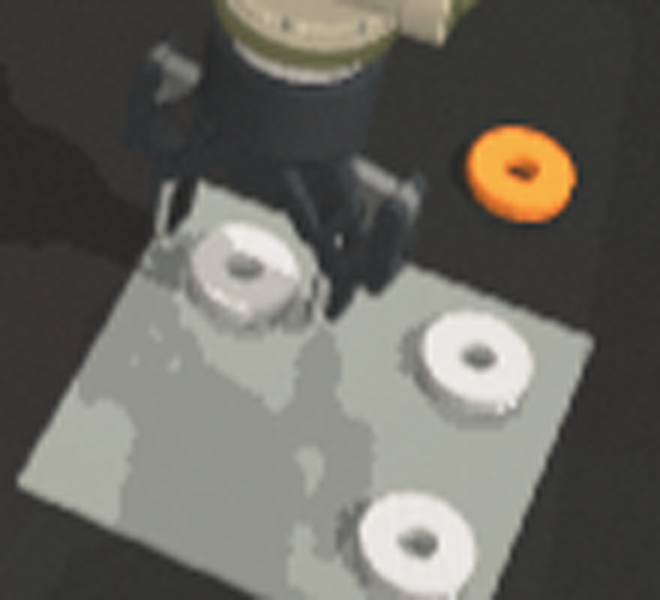

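The fingers straddle the ring at about scene (340,244), with the tips near mat level. I'll close gently.

Request:
apply_moves(
  targets=[
    [60, [0, 0, 0], [0, 0, 0]],
    [52, [0, 0, 0], [0, 0, 0]],
    [44, [0, 0, 0], [0, 0, 0]],
    [44, [0, 0, 0], [0, 0, 0]],
    [44, [0, 0, 0], [0, 0, 0]],
  ],
  squeeze=40,
)

```text
time_s: 19.75
eef_pos: [485.5, 237.8, -22.6]
ee_rot: [-0.0, 1.0, -0.0, 0.001]
force: [-2.7, -1.4, 9.8]
grip_width: 0.56
grip_force: 39.7
```

Request:
apply_moves(
  targets=[
    [44, [0, 0, 10], [0, 0, 0]],
    [44, [0, 0, 40], [0, 0, 0]],
    [44, [0, 0, 85], [0, 0, 0]],
    [44, [0, 0, 130], [0, 0, 0]],
    [44, [0, 0, 130], [0, 0, 0]],
    [44, [0, 0, 130], [0, 0, 0]],
  ],
)

```text
time_s: 20.35
eef_pos: [485.1, 237.7, 106.9]
ee_rot: [-0.0, 1.0, -0.0, 0.001]
force: [-0.2, -0.5, -1.3]
grip_width: 0.555
grip_force: 41.8
```

```bash
python3 - <<'E'
from h import *
o=look(18); s=ctrl.sense()["eef_pos"]
for n in o:
    P=cloud(n,o[n][1]); im=o[n][0]
    m=(abs(P[...,0]-s[0])<30)&(abs(P[...,1]-s[1])<30)&(P[...,2]>90)&(P[...,2]<175)&(im.min(-1)>150)
    q=P[m]; print(n,len(q)); 
    if len(q): print(q.min(0).round(1),np.median(q,0).round(1),q.max(0).round(1),np.histogram(q[:,2],np.arange(90,176,5))[0])
x,y=proj("scene",[*s[:2],s[2]+30]).astype(int); c=o["scene"][0][y-35:y+40,x-50:x+50]; cv2.imwrite("pics/c18.png",cv2.resize(c,None,fx=7,fy=7,interpolation=cv2.INTER_CUBIC)); print(x,y)
E
```

```text
20.45 [484.1 237.5 105. ] [-0.7 -0.1 -2.3] 0.5588221810852393 41.797065641731024
scene 154
[461.7 217.1 134.5] [490.6 236.9 141.7] [510.9 260.3 145.8] [  0   0   0   0   0   0   0   0   1  20 131   2   0   0   0   0   0]
top 0
347 214
```

View pics/c18.png

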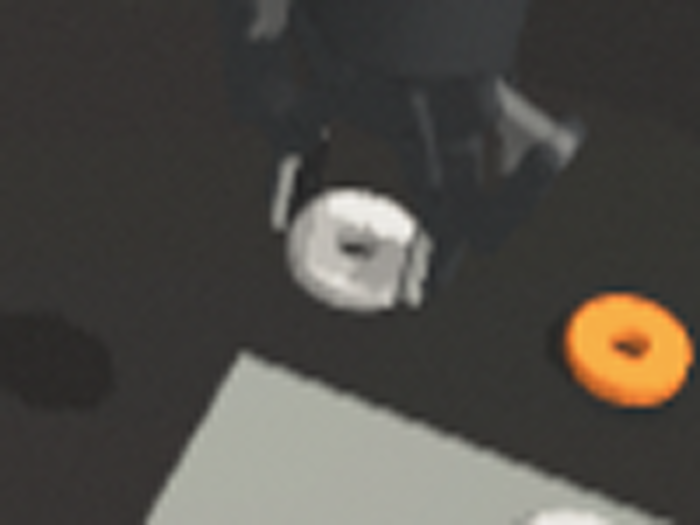

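The ring is held level, with its underside at TCP+26. Now I'll carry it over the spindle.

Request:
apply_moves(
  targets=[
    [44, [0, 0, 40], [0, 0, 0]],
    [44, [8, -22, 65], [0, 0, 0]],
    [44, [22, -60, 66], [0, 0, 0]],
    [44, [36, -100, 66], [0, 0, 0]],
    [44, [52, -140, 66], [0, 0, 0]],
    [44, [67, -180, 66], [0, 0, 0]],
    [44, [82, -220, 66], [0, 0, 0]],
    [44, [97, -260, 66], [0, 0, 0]],
    [44, [112, -300, 66], [0, 0, 0]],
    [44, [122, -328, 66], [0, 0, 0]],
    [44, [127, -341.7, 66], [0, 0, 0]],
    [44, [127, -341.7, 66], [0, 0, 0]],
    [44, [127, -341.7, 66], [0, 0, 0]],
    [44, [127, -341.7, 66], [0, 0, 0]],
  ],
)

```text
time_s: 21.85
eef_pos: [611.7, -102.4, 172.1]
ee_rot: [-0.0, 1.0, 0.001, -0.0]
force: [0.8, -0.3, -2.3]
grip_width: 0.563
grip_force: 42.3
```

```bash
python3 - <<'E'
from h import *
o=look(19); s=ctrl.sense()["eef_pos"]; sq(o)
P=cloud("scene",o["scene"][1]); im=o["scene"][0]; zt=s[2]+37
m=(abs(P[...,0]-s[0])<32)&(abs(P[...,1]-s[1])<32)&(abs(P[...,2]-zt)<4)&(im.min(-1)>120)
v,u=np.nonzero(m); print(len(v),u.min(),u.max(),v.min(),v.max(),cv2.minEnclosingCircle(np.array([ray("scene",a,b,zt)[:2] for a,b in zip(u,v)],np.float32)))
# hole
x,y=proj("scene",[*s[:2],zt]); print(x,y); print(ray("scene",x,y,zt))
g=cv2.cvtColor(im,cv2.COLOR_BGR2GRAY); xi,yi=int(x),int(y); print(g[yi-6:yi+7,xi-6:xi+7])
c=im[yi-25:yi+50,xi-50:xi+50]; cv2.imwrite("pics/c19.png",cv2.resize(c,None,fx=8,fy=8,interpolation=cv2.INTER_CUBIC))
E
```

```text
21.95 [ 611.9 -102.7  172.4] [-0.   0.2 -1.2] 0.5588165384389303 42.28983996436
scene [245.7 222.7] [595.8 -17.1  10. ] square [618.  -78.2]
top [265.2 183.1] [608.9 -22.   10. ] square [631.1 -83.2]
97 207 223 157 170 ((621.3895263671875, -100.45462036132812), 30.11482810974121)
216.76414708350222 161.77354014816106
[ 611.87006265 -102.70703953  209.37943597]
[[ 48  42  40  44  45  42  43  43  45  44  49  50  52]
 [ 49  42  41  42  46  65  92  94  94  70  65  50  51]
 [ 41  44  68  82 136 172 185 186 187 170 111  49  50]
 [ 46  81 126 146 190 228 228 228 228 227 185  50  50]
 [ 96 131 159 180 185 215 217 229 229 229 213  63  52]
 [142 158 168 180 182 182 183 215 214 215 185 100  90]
 [157 159 180 181 178 169 167 168 166 168 165 125 133]
 [159 168 180 181 166 143 152 156 157 149 133 127 148]
 [160 180 179 177 159 141 130 129 131 126 147 118 148]
 [170 181 180 179 173 159 116  92  97 140 167 105 148]
 [180 179 180 180 180 179 158 147 151 183 176 104 153]
 [189 207 204 181 181 180 180 180 181 181 177 118 156]
 [180 215 224 209 206 181 181 180 182 182 179 125 156]]
```

View pics/c19.png

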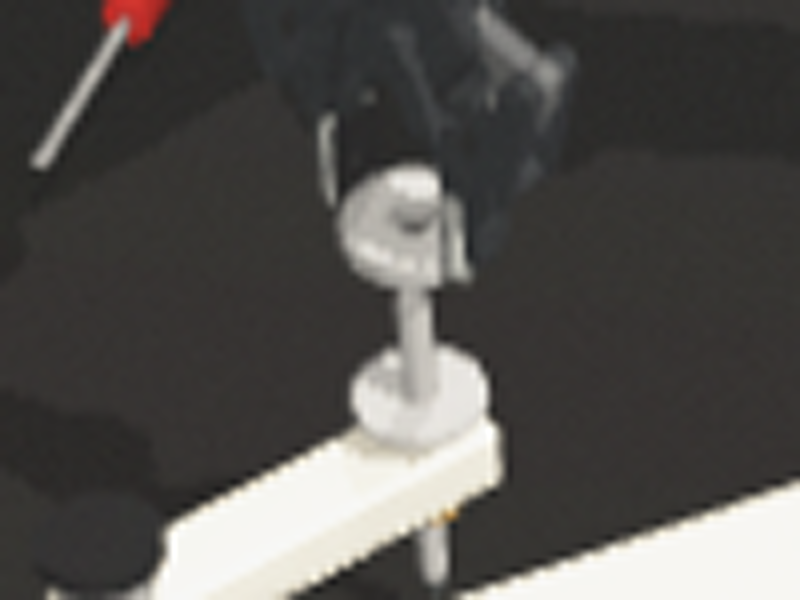

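The plate has been knocked: its edge is now well to the right of the tip. I'll put this ring back on the mat and realign the plate first.

Request:
apply_moves(
  targets=[
    [44, [-8, 22, 0], [0, 0, 0]],
    [44, [-23, 61, 0], [0, 0, 0]],
    [44, [-38, 101, 0], [0, 0, 0]],
    [44, [-53, 141, 0], [0, 0, 0]],
    [44, [-68, 181, 0], [0, 0, 0]],
    [44, [-83, 221, 0], [0, 0, 0]],
    [44, [-98, 261, 0], [0, 0, 0]],
    [44, [-113, 301, -10], [0, 0, 0]],
    [44, [-127, 341.7, -40], [0, 0, 0]],
    [44, [-127, 341.7, -85], [0, 0, 0]],
    [44, [-127, 341.7, -130], [0, 0, 0]],
    [44, [-127, 341.7, -165], [0, 0, 0]],
    [44, [-127, 341.7, -185], [0, 0, 0]],
    [44, [-127, 341.7, -194], [0, 0, 0]],
    [44, [-127, 341.7, -195], [0, 0, 0]],
    [60, [-127, 341.7, -195], [0, 0, 0]],
    [75, [-127, 341.7, -195], [0, 0, 0]],
    [75, [-127, 341.7, -195], [0, 0, 0]],
    [75, [-127, 341.7, -165], [0, 0, 0]],
    [75, [-127, 341.7, -120], [0, 0, 0]],
  ],
)

```text
time_s: 23.95
eef_pos: [483.7, 237.3, 51.6]
ee_rot: [0.001, 1.0, -0.0, -0.002]
force: [0.6, 1.0, 0.3]
grip_width: 0.879
grip_force: 0.0
```

```bash
python3 - <<'E'
from h import *
o=look(20)
P=cloud("scene",o["scene"][1]); q=P[(abs(P[...,0]-485)<45)&(abs(P[...,1])<100)&(P[...,2]>38)&(P[...,2]<46)]; print(len(q),np.median(q,0) if len(q) else "")
for n in o: plate(n,*o[n])
im=o["scene"][0][160:250,170:320]; t=o["top"][0][130:230,245:325]
c=np.zeros((600,800,3),np.uint8); c[:270,:450]=cv2.resize(im,(450,270),interpolation=cv2.INTER_CUBIC); c[:438,450:]=cv2.resize(t,(350,438),interpolation=cv2.INTER_CUBIC); cv2.imwrite("pics/c20.png",c)
E
```

```text
24.05 [488.1 238.6  57.7] [ 0.3 -1.  -1. ] 0.8797123652421825 0.0
36 [480.89559312  16.80801638  41.65878396]
scene c [569.  -23.7] yaw -25.0 size [ 97. 205.] round [601.  -14.3] square [621.9 -76. ]
top c [565.9 -63.6] yaw -0.3 size [ 70. 210.] round [591.  -41.7] square [635.7 -88.9]
```

View pics/c20.png

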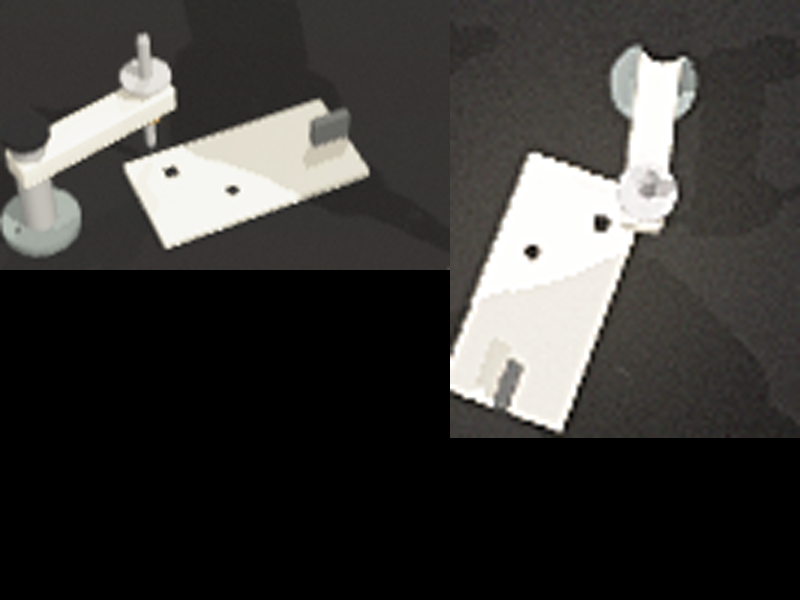

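The plate now lies about 3–4 cm to the left. The marks are clear: square at scene (227,217.3) and top (279.5,181), round at scene (247.7,223.3) and top (263.5,187.6).

```bash
python3 - <<'E'
from h import *
A={n:cv2.imread(f"pics/{n}20.png") for n in("scene","top")}
S=[dark("scene",A["scene"],(226.5,216.8),10,5)[1],dark("top",A["top"],(279,180.5),10,5)[1]]
Rr=[dark("scene",A["scene"],(247.2,222.8),10,5)[1],dark("top",A["top"],(263,187.1),10,5)[1]]
print(S,Rr)
W=[]
for n in A:
    P=cloud(n,np.load(f"{n}20.npy")); m=(abs(P[...,0]-485)<45)&(abs(P[...,1]-15)<40)&(P[...,2]>38)&(P[...,2]<46); v,u=np.nonzero(m); W.append(ray(n,u.mean(),v.mean(),42)); print(len(v),W[-1])
L=np.array([[70,-25],[25,22],[-92,0]],float); Q=np.array([np.mean(S,0),np.mean(Rr,0),np.mean(W,0)])[:,:2]
M,_=cv2.estimateAffinePartial2D(L,Q,method=cv2.LMEDS); 
a=L-L.mean(0); b=Q-Q.mean(0); y=np.arctan2((a[:,0]*b[:,1]-a[:,1]*b[:,0]).sum(),(a*b).sum()); R=np.array([[np.cos(y),-np.sin(y)],[np.sin(y),np.cos(y)]]); c=Q.mean(0)-R@L.mean(0)
print(np.degrees(y),c,c+R@[-92,0],c+R@[70,-25],(L@R.T+c-Q).round(1))
E
```

```text
[array([615.23372094, -75.41672134,  10.        ]), array([615.03287339, -75.02633084,  10.        ])] [array([593.85411652, -13.55220941,  10.        ]), array([594.47810907, -13.56973192,  10.        ])]
36 [481.65650713  17.87390167  42.        ]
31 [479.68046137  14.29154552  42.        ]Traceback (most recent call last):
  File "<stdin>", line 10, in <module>
cv2.error: OpenCV(4.12.0) /io/opencv/modules/calib3d/src/ptsetreg.cpp:1108: error: (-215:Assertion failed) count >= 0 && to.checkVector(2) == count in function 'estimateAffinePartial2D'
```

Request:
apply_moves(
  targets=[
    [75, [0, 0, 30], [0, 0, 0]],
    [70, [-1, -40, 50], [0, 0, -5]],
    [60, [-2, -80, 50], [0, 0, -10]],
    [50, [-3, -120, 50], [0, 0, -15]],
    [40, [-4, -160, 50], [0, 0, -20]],
    [40, [-5, -200, 50], [0, 0, -25]],
    [40, [-5, -221.7, 50], [0, 0, -25]],
    [40, [-5, -221.7, 20], [0, 0, -25]],
    [40, [-5, -221.7, -20], [0, 0, -25]],
    [40, [-5, -221.7, -45], [0, 0, -25]],
    [40, [-5, -221.7, -58], [0, 0, -25]],
    [40, [-5, -221.7, -58], [0, 0, -25]],
    [16, [-5, -221.7, -58], [0, 0, -25]],
    [4, [-5, -221.7, -58], [0, 0, -25]],
    [4, [-5, -221.7, -58], [0, 0, -25]],
    [4, [-5, -221.7, -58], [0, 0, -25]],
    [4, [-5, -221.7, -58], [0, 0, -25]],
  ],
  squeeze=60,
)

```text
time_s: 25.75
eef_pos: [480.7, 15.9, -4.7]
ee_rot: [-0.0, 0.976, -0.217, 0.001]
force: [-1.7, 0.9, 7.0]
grip_width: 0.126
grip_force: 60.3
```

Request:
apply_moves(
  targets=[
    [4, [-0.3, -3, 0], [0, 0, 0]],
    [4, [-1, -9, 0], [0, 0, 0]],
    [4, [-1.8, -16.5, 0], [0, 0, 0]],
    [4, [-2.5, -23, 0], [0, 0, 0]],
    [4, [-3, -27.5, 0], [0, 0, 0]],
    [4, [-3.1, -28.8, 0], [0, 0, 0]],
    [4, [-3.1, -28.8, 0], [0, 0, 0]],
    [4, [-3.1, -28.8, 0], [0, 0, 0]],
  ],
)

```text
time_s: 26.55
eef_pos: [477.8, -13.0, -4.7]
ee_rot: [0.0, 0.976, -0.216, 0.001]
force: [-0.8, 1.6, 6.5]
grip_width: 0.127
grip_force: 60.4
```

```bash
python3 - <<'E'
from h import *
o=look(21); sq(o,-25.1)
g=cv2.cvtColor(o["scene"][0],cv2.COLOR_BGR2GRAY); print(g[207:215,214:226])
E
```

```text
26.65 [477.8 -12.9  -4.7] [ 0.4 -0.4  5.7] 0.12765838565947005 60.368796586990356
scene [240.5 217.9] [591.5 -41.1  10. ] square [ 612.4 -102.8]
top [270.6 187.1] [592.  -41.1  10. ] square [ 612.8 -102.7]
[[202 232 245 245 240 153 190 204 245 245 245 246]
 [221 223 241 242 245 158 158 187 245 246 245 246]
 [220 220 220 223 241 226  93 171 242 246 245 246]
 [238 237 220 220 212 233  82 151 203 246 246 245]
 [246 245 238 236 176 138  55  55 100 238 246 245]
 [245 245 245 245 168  52  56  53  67 164 246 245]
 [245 245 246 245 223 111  62 127 135 216 245 245]
 [246 245 245 245 244 212 194 228 231 246 246 246]]
```

Request:
apply_moves(
  targets=[
    [4, [-0.3, -0.6, 0], [0, 0, 0]],
    [4, [-0.5, -1.2, 0], [0, 0, 0]],
    [4, [-0.5, -1.2, 0], [0, 0, 0]],
    [20, [-0.5, -1.2, 0], [0, 0, 0]],
    [40, [-0.5, -1.2, 0], [0, 0, 0]],
    [40, [-0.5, -1.2, 0], [0, 0, 0]],
    [40, [-0.5, -1.2, 30], [0, 0, 0]],
    [60, [-0.5, -1.2, 75], [0, 0, 0]],
    [75, [-0.5, -1.2, 110], [0, 0, 0]],
    [75, [0, 40, 110], [0, 0, 5]],
    [75, [2, 80, 110], [0, 0, 10]],
    [75, [4, 120, 110], [0, 0, 15]],
    [75, [6, 160, 110], [0, 0, 20]],
    [75, [8, 200, 110], [0, 0, 25]],
    [75, [8, 200, 110], [0, 0, 25]],
    [75, [8, 200, 110], [0, 0, 25]],
  ],
)

```text
time_s: 28.25
eef_pos: [484.6, 187.5, 103.9]
ee_rot: [0.0, 1.0, 0.0, -0.0]
force: [0.5, -0.0, -0.3]
grip_width: 0.876
grip_force: 0.0
```

```bash
cat >> h.py <<'E'
def rings(n,im):
    h=cv2.cvtColor(im,cv2.COLOR_BGR2HSV); g=cv2.cvtColor(im,cv2.COLOR_BGR2GRAY); w=np.zeros((384,512),np.uint8); cv2.circle(w,{"scene":(352,270),"top":(181,213)}[n],58,1,-1)
    m=((g>205)&(h[...,1]<60)).astype(np.uint8)*w; N,l,st,ce=cv2.connectedComponentsWithStats(m)
    for i in range(1,N):
        if st[i,4]>30:
            cc,_=cv2.findContours((l==i).astype(np.uint8),0,2); e=cv2.fitEllipse(max(cc,key=len)); print("ring",n,st[i,4],np.round(e[0],1),ray(n,*e[0],13)[:2].round(1),np.round(e[1],1))
E
python3 - <<'E'
from h import *
o=look(22); sq(o,-25.1); plate("scene",*o["scene"])
for n in o: rings(n,o[n][0])
g=cv2.cvtColor(o["scene"][0],cv2.COLOR_BGR2GRAY); print(g[207:215,214:226])
E
```

```text
28.35 [484.9 186.3 104.1] [ 0.2 -0.4  0.4] 0.877291607982791 0.0
scene [240.3 217.6] [591.  -42.4  10. ] square [ 611.9 -104.1]
top [271.  187.3] [591.3 -42.4  10. ] square [ 612.2 -104. ]
scene c [563.  -43.4] yaw -24.7 size [110. 218.] round [594.9 -33.9] square [616.1 -95.4]
ring scene 172 [341.1 244.1] [484.6 239.7] [13.2 17. ]
ring scene 187 [379.2 259.2] [461.5 346.3] [13.5 18.7]
ring scene 203 [369.6 290.1] [563.7 375. ] [14.4 19.5]
ring top 935 [197.6 208. ] [532.1 234.3] [35.  60.9]
ring top 1171 [181.  234.2] [440.  298.2] [27.4 76.4]
ring top 110 [159.9 202.6] [562.6 373.1] [11.6 12.8]
ring top 65 [207.4 220. ] [485.1 200.2] [ 6. 22.]
[[229 242 245 245 239 152 189 204 246 245 245 245]
 [220 223 241 242 245 158 158 187 245 245 245 245]
 [220 220 220 223 240 225  89 146 238 245 245 245]
 [237 237 220 219 199 223  75 104 164 245 245 245]
 [245 245 237 235 149  54  53  53  99 238 245 245]
 [245 245 245 245 168  50  53  53  76 189 245 245]
 [245 245 245 245 223 114 115 133 211 231 245 245]
 [245 245 245 245 243 214 214 231 245 245 245 245]]
```

The square is back under the tip at (612,-104). I'll pick ring A again.

Request:
apply_moves(
  targets=[
    [75, [-0.6, 45, 0], [0, 0, 0]],
    [75, [-0.6, 51.8, -40], [0, 0, 0]],
    [75, [-0.6, 51.8, -85], [0, 0, 0]],
    [75, [-0.6, 51.8, -115], [0, 0, 0]],
    [75, [-0.6, 51.8, -128], [0, 0, 0]],
    [75, [-0.6, 51.8, -128], [0, 0, 0]],
    [60, [-0.6, 51.8, -128], [0, 0, 0]],
    [52, [-0.6, 51.8, -128], [0, 0, 0]],
    [44, [-0.6, 51.8, -128], [0, 0, 0]],
    [44, [-0.6, 51.8, -128], [0, 0, 0]],
    [44, [-0.6, 51.8, -128], [0, 0, 0]],
    [44, [-0.6, 51.8, -110], [0, 0, 0]],
    [44, [-0.6, 51.8, -65], [0, 0, 0]],
    [44, [-0.6, 51.8, -20], [0, 0, 0]],
    [44, [-0.6, 51.8, 25], [0, 0, 0]],
    [44, [-0.6, 51.8, 68], [0, 0, 0]],
  ],
  squeeze=40,
)

```text
time_s: 29.95
eef_pos: [484.1, 238.9, 175.4]
ee_rot: [-0.0, 1.0, -0.0, 0.001]
force: [1.4, -0.1, -0.6]
grip_width: 0.559
grip_force: 42.0
```

Request:
apply_moves(
  targets=[
    [44, [8, -22, 0], [0, 0, 0]],
    [44, [22, -60, 0], [0, 0, 0]],
    [44, [37, -100, 0], [0, 0, 0]],
    [44, [52, -140, 0], [0, 0, 0]],
    [44, [67, -180, 0], [0, 0, 0]],
    [44, [82, -220, 0], [0, 0, 0]],
    [44, [97, -260, 0], [0, 0, 0]],
    [44, [112, -300, 0], [0, 0, 0]],
    [44, [122, -328, 0], [0, 0, 0]],
    [44, [127.7, -343, 0], [0, 0, 0]],
    [44, [127.7, -343, 0], [0, 0, 0]],
    [44, [127.7, -343, 0], [0, 0, 0]],
    [44, [127.7, -343, 0], [0, 0, 0]],
  ],
)

```text
time_s: 31.25
eef_pos: [611.8, -102.5, 172.6]
ee_rot: [-0.0, 1.0, 0.001, 0.0]
force: [1.0, -0.3, -1.0]
grip_width: 0.556
grip_force: 42.0
```

```bash
python3 - <<'E'
from h import *
o=look(23); s=ctrl.sense()["eef_pos"]; sq(o,-25.1); im=o["scene"][0]
x,y=proj("scene",[612,-104,s[2]+37]); print(x,y); xi,yi=int(round(x)),int(round(y)); g=cv2.cvtColor(im,cv2.COLOR_BGR2GRAY); print(xi,yi); print(g[yi-8:yi+9,xi-11:xi+9])
E
```

```text
31.35 [ 611.9 -102.8  172.5] [ 0.   0.1 -1.3] 0.5563315788160673 41.98712831363082
scene [240.3 217.6] [591.  -42.4  10. ] square [ 611.9 -104.1]
top [265.3 182.5] [611.1 -22.6  10. ] square [631.9 -84.2]
216.3770893629216 161.54384651871624
216 162
[[ 68 138  81  43  43  44  47  42  42  45  44  42  44  43  47  48  50  52
   50  47]
 [ 63 124  96  43  43  47  49  40  42  43  43  44  44  45  48  50  50  50
   52  51]
 [ 61 116  95  43  43  48  43  42  43  45  66  93  94  97  93  72  50  50
   51  51]
 [ 60 102 107  41  42  42  43  56  82 134 173 185 188 189 182 115  50  51
   52  50]
 [ 59 104 120  41  42  46  78 120 146 189 229 229 229 229 227 185  49  52
   51  52]
 [ 60 107 132  42  46  80 131 160 180 185 218 230 229 229 229 213  62  50
   51  49]
 [ 55  94 136  47  80 131 157 169 180 181 185 215 213 215 224 186 115  90
   61  49]
 [ 54  59 100  62 131 157 159 180 182 181 168 166 165 168 197 167 141 133
   83  50]
 [ 52  52  55  82 158 158 168 180 182 176 141 150 159 165 150 126 127 146
  106  51]
 [ 53  53  55  96 159 160 180 179 180 172 141 129 129 141 125 132 127 148
  118  51]
 [ 53  53  58 100 160 169 180 180 181 177 160 116  86  92 139 164 118 149
  119  50]
 [ 54  53  56  88 159 179 180 180 180 179 180 159 146 151 183 176 103 151
  154  51]
 [ 52  52  54  76 153 186 207 204 180 180 179 180 180 179 181 177 105 155
  191  51]
 [ 53  54  53  62 126 176 215 221 209 206 181 182 181 181 182 179 118 156
  190  50]
 [ 53  53  52  56  86 138 168 191 214 217 192 203 201 182 199 189 124 157
  190  60]
 [ 53  53  53  53  58 106 142 155 167 186 194 211 211 186 209 196 114 153
  191 109]
 [ 53  53  52  53  53  60 106 130 150 169 176 181 185 189 194 193 116 127
  160 117]]
```

```bash
python3 - <<'E'
from h import *
d=np.load("scene23.npy"); P=cloud("scene",d)
q=P[158:166,209:213].reshape(-1,3); print(np.median(q,0)); q=P[157:160,215:219].reshape(-1,3); print(np.median(q,0)); print(P[165,214:219].round(1))
for z in (205,207,209.5): print(ray("scene",217,162.8,z).round(1))
o=look(24); print(ray("scene",347.5,213.6,142))
P=cloud("scene",np.load("scene18.npy")); print(np.median(P[205:225,341:353].reshape(-1,3)[:, 2]))
E
```

```text
[ 619.77143294 -119.90357324  206.21854974]
[ 597.85113381 -115.61752137  205.45417765]
[[ 622.5 -103.1  204.9]
 [ 621.4 -100.4  205.6]
 [ 619.5  -98.6  205.4]
 [ 619.6  -94.5  207.8]
 [ 616.8  -93.7  206.4]]
[ 611. -103.  205.]
[ 612.6 -101.3  207. ]
[614.6 -99.3 209.5]
31.45 [ 612.  -103.2  172.4] [ 0.  -0.9 -1.8] 0.5592350108799655 41.9863017462194
[486.68817638 238.91783735 142.        ]
140.66787185408413
```

Request:
apply_moves(
  targets=[
    [44, [-0.5, -1.2, 0], [0, 0, 0]],
    [44, [-0.5, -1.2, -8], [0, 0, 0]],
    [44, [-0.5, -1.2, -16], [0, 0, 0]],
    [44, [-0.5, -1.2, -22], [0, 0, 0]],
    [44, [-0.5, -1.2, -26], [0, 0, 0]],
    [44, [-0.5, -1.2, -30], [0, 0, 0]],
    [44, [-0.5, -1.2, -34], [0, 0, 0]],
    [44, [-0.5, -1.2, -34], [0, 0, 0]],
  ],
)

```text
time_s: 32.25
eef_pos: [611.3, -105.2, 137.6]
ee_rot: [-0.0, 1.0, -0.0, -0.0]
force: [0.2, 0.8, -1.3]
grip_width: 0.553
grip_force: 42.0
```

```bash
python3 - <<'E'
from h import *
o=look(25,(185,140,75,60),10); panz(o["scene"][1])
E
```

```text
32.35 [ 611.6 -105.3  138.3] [ 0.2  0.2 -1.7] 0.5515495884363424 41.98270322754979
panz 119.9 139 [14 16  8  1  0  0  0  3  4 25 38 23  5  2]
```

View pics/c25.png

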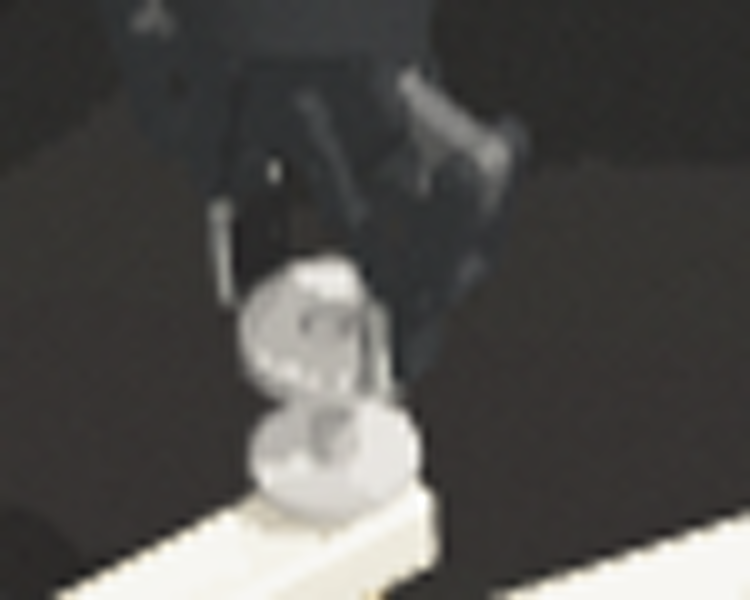

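The ring is threaded with no lateral force. I'll lower and release it.

Request:
apply_moves(
  targets=[
    [44, [0, 0, -10], [0, 0, 0]],
    [44, [0, 0, -20], [0, 0, 0]],
    [44, [0, 0, -30], [0, 0, 0]],
    [44, [0, 0, -36], [0, 0, 0]],
    [44, [0, 0, -38], [0, 0, 0]],
    [44, [0, 0, -38], [0, 0, 0]],
  ],
)

```text
time_s: 32.95
eef_pos: [611.5, -105.2, 99.9]
ee_rot: [-0.0, 1.0, -0.0, -0.0]
force: [0.2, 0.1, -1.2]
grip_width: 0.553
grip_force: 42.0
```

Request:
apply_moves(
  targets=[
    [60, [0, 0, 0], [0, 0, 0]],
    [75, [0, 0, 0], [0, 0, 0]],
    [75, [0, 0, 0], [0, 0, 0]],
    [75, [0, 0, 30], [0, 0, 0]],
    [75, [0, 0, 75], [0, 0, 0]],
    [75, [0, 0, 90], [0, 0, 0]],
    [75, [-12, 35, 90], [0, 0, 0]],
    [75, [-24, 70, 90], [0, 0, 0]],
  ],
)

```text
time_s: 33.75
eef_pos: [587.4, -35.0, 190.8]
ee_rot: [0.0, 1.0, -0.001, 0.001]
force: [0.4, 0.9, -0.1]
grip_width: 0.88
grip_force: 0.0
```

```bash
python3 - <<'E'
from h import *
o=look(26,(185,150,75,60),10); panz(o["scene"][1]); sq(o,-25.1); rings("scene",o["scene"][0])
E
```

```text
33.85 [586.6 -31.8 191.1] [-0.8 -0.1  0.5] 0.8803569627348629 0.0
panz 123.0 115 [ 7  2  2  1  1  0  4  0  3  5 17 31 33  9]
scene [240.3 217.6] [591.1 -42.4  10. ] square [ 611.9 -104. ]
top [273.5 186.8] [592.7 -52.1  10. ] square [ 613.5 -113.8]
ring scene 156 [379.3 259.4] [461.7 346.9] [12.6 18.3]
ring scene 188 [369.5 290.5] [564.8 375.6] [13.8 19.2]
```

View pics/c26.png

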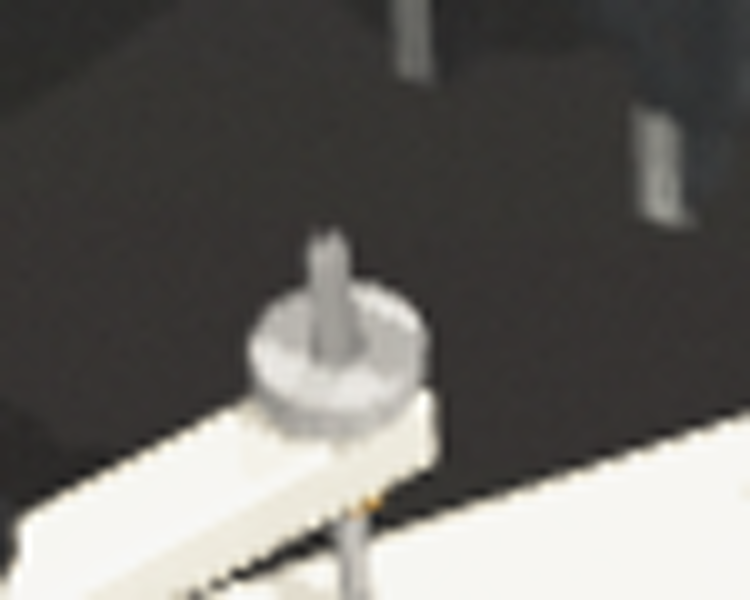

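Ring A sits on the pan and the spindle is down. I have already viewed 18 pictures, over the limit of 14, so from here on I'll use numbers only. Next is ring B at (460.4,345.8).

Request:
apply_moves(
  targets=[
    [75, [-12, 36, 0], [0, 0, 0]],
    [75, [-26, 78, 0], [0, 0, 0]],
    [75, [-40, 120, 0], [0, 0, 0]],
    [75, [-54, 162, 0], [0, 0, 0]],
    [75, [-68, 204, 0], [0, 0, 0]],
    [75, [-82, 246, 0], [0, 0, 0]],
    [75, [-96, 288, 0], [0, 0, 0]],
    [75, [-110, 330, -20], [0, 0, 0]],
    [75, [-122, 366, -50], [0, 0, 0]],
    [75, [-127.1, 381, -95], [0, 0, 0]],
    [75, [-127.1, 381, -140], [0, 0, 0]],
    [75, [-127.1, 381, -180], [0, 0, 0]],
    [75, [-127.1, 381, -205], [0, 0, 0]],
    [75, [-127.1, 381, -214.2], [0, 0, 0]],
    [75, [-127.1, 381, -214.2], [0, 0, 0]],
    [60, [-127.1, 381, -214.2], [0, 0, 0]],
    [52, [-127.1, 381, -214.2], [0, 0, 0]],
    [44, [-127.1, 381, -214.2], [0, 0, 0]],
    [44, [-127.1, 381, -214.2], [0, 0, 0]],
    [44, [-127.1, 381, -214.2], [0, 0, 0]],
  ],
)

```text
time_s: 35.85
eef_pos: [461.5, 346.1, -21.9]
ee_rot: [-0.001, 1.0, -0.0, 0.001]
force: [-0.9, -1.5, 8.4]
grip_width: 0.554
grip_force: 39.9
```

Request:
apply_moves(
  targets=[
    [44, [0, 0, 12], [0, 0, 0]],
    [44, [0, 0, 50], [0, 0, 0]],
    [44, [0, 0, 95], [0, 0, 0]],
    [44, [0, 0, 140], [0, 0, 0]],
    [44, [0, 0, 185], [0, 0, 0]],
    [44, [0, 0, 196], [0, 0, 0]],
    [44, [0, 0, 196], [0, 0, 0]],
  ],
)

```text
time_s: 36.55
eef_pos: [461.0, 346.1, 174.3]
ee_rot: [-0.001, 1.0, 0.0, 0.002]
force: [-0.6, -0.8, -1.9]
grip_width: 0.551
grip_force: 41.9
```

```bash
cat >> h.py <<'E'
def held(o):
    s=ctrl.sense()["eef_pos"]; P=cloud("scene",o["scene"][1]); im=o["scene"][0]; g=im.min(-1)
    m=(abs(P[...,0]-s[0])<33)&(abs(P[...,1]-s[1])<33)&(abs(P[...,2]-s[2]-36)<5)&(g>110)
    v,u=np.nonzero(m); q=P[m]; print("held",len(v),"top z-tcp",(np.median(q[:,2])-s[2]).round(1),"mid-tcp",((q.min(0)+q.max(0))/2-s)[:2].round(1), "tilt", np.linalg.lstsq(np.c_[q[:,:2]-q[:,:2].mean(0),np.ones(len(q))],q[:,2],rcond=None)[0][:2].round(3))
E
python3 - <<'E'
from h import *
o=look(27); held(o); sq(o,-25.1)
E
```

```text
36.65 [459.7 345.5 170.7] [-0.4  0.3 -2.6] 0.5555936055665001 41.93498393520713
held 250 top z-tcp 37.7 mid-tcp [0.9 1. ] tilt [-0.022 -0.011]
scene [240.3 217.6] [591.  -42.4  10. ] square [ 611.9 -104.1]
top [271.  187.3] [591.3 -42.3  10. ] square [ 612.1 -103.9]
```

Request:
apply_moves(
  targets=[
    [44, [8, -24, 0], [0, 0, 0]],
    [44, [21, -63, 0], [0, 0, 0]],
    [44, [35, -105, 0], [0, 0, 0]],
    [44, [49, -147, 0], [0, 0, 0]],
    [44, [63, -189, 0], [0, 0, 0]],
    [44, [77, -231, 0], [0, 0, 0]],
    [44, [91, -273, 0], [0, 0, 0]],
    [44, [105, -315, 0], [0, 0, 0]],
    [44, [119, -357, 0], [0, 0, 0]],
    [44, [133, -399, 0], [0, 0, 0]],
    [44, [145, -433, 0], [0, 0, 0]],
    [44, [151.3, -450.6, 0], [0, 0, 0]],
    [44, [151.3, -450.6, 0], [0, 0, 0]],
    [44, [151.3, -450.6, 0], [0, 0, 0]],
    [44, [151.3, -450.6, 0], [0, 0, 0]],
    [44, [151.3, -450.6, 0], [0, 0, 0]],
  ],
)

```text
time_s: 38.25
eef_pos: [611.5, -103.7, 171.8]
ee_rot: [-0.0, 1.0, 0.001, -0.0]
force: [0.4, 1.5, -1.7]
grip_width: 0.555
grip_force: 41.9
```

```bash
python3 - <<'E'
from h import *
o=look(28); held(o); sq(o,-25.1); held({"scene":(cv2.imread("pics/scene24.png"),np.load("scene24.npy"))})
g=cv2.cvtColor(o["scene"][0],cv2.COLOR_BGR2GRAY); print(g[155:170,205:224])
E
```

```text
38.35 [ 611.6 -104.1  172.1] [ 1.   0.1 -1.6] 0.5538365202920541 41.94904536008835
held 121 top z-tcp 33.6 mid-tcp [2.3 5.1] tilt [-0.005  0.016]
scene [240.3 217.6] [591.  -42.4  10. ] square [ 611.9 -104.1]
top [265.5 182.8] [609.9 -23.2  10. ] square [630.7 -84.8]
held 132 top z-tcp 34.2 mid-tcp [3.5 2.8] tilt [0.001 0.027]
[[ 68 148  67  42  43  43  50  44  47  43  45  44  46  44  48  51  51  52
   51]
 [ 66 138  80  42  42  44  41  45  52  51  93  95 103 131  96  51  50  52
   50]
 [ 64 124  95  43  43  41  45  74 109 131 185 186 191 209 182 101  49  50
   51]
 [ 63 114  94  43  42  47  80 128 163 185 227 227 227 227 224 138  49  52
   51]
 [ 58 103 106  43  62 116 130 160 179 184 217 228 225 228 225 152  80  52
   52]
 [ 59  92 112  51 107 158 158 169 180 181 183 214 205 215 221 157 128  88
   49]
 [ 53  65  84  71 143 158 170 180 180 178 164 165 166 168 192 128 149 130
   74]
 [ 53  54  57  98 157 160 180 181 181 165 144 153 159 157 146  99 152 145
   96]
 [ 54  54  62 119 159 169 180 180 181 162 126 126 127 126 126 112 152 145
   96]
 [ 53  54  60 118 169 181 181 181 181 179 140 110  91 111 139 138 142 147
  107]
 [ 54  54  57 100 173 181 182 182 181 181 182 163 150 165 178 146 126 146
  118]
 [ 54  53  56  90 154 191 210 208 182 183 182 183 182 183 182 162 128 158
  118]
 [ 53  53  54  70 129 183 216 222 206 182 182 182 184 183 185 181 121 166
  119]
 [ 53  53  54  55  88 139 169 191 208 187 190 194 180 178 193 172 106 164
  154]
 [ 53  54  54  52  60 103 144 157 165 184 193 198 180 182 198 156 126 167
  191]]
```

Request:
apply_moves(
  targets=[
    [44, [0, -0.4, 0], [0, 0, 0]],
    [44, [0, -0.4, -10], [0, 0, 0]],
    [44, [0, -0.4, -20], [0, 0, 0]],
    [44, [0, -0.4, -27], [0, 0, 0]],
    [44, [0, -0.4, -31], [0, 0, 0]],
    [44, [0, -0.4, -35], [0, 0, 0]],
    [44, [0, -0.4, -39], [0, 0, 0]],
    [44, [0, -0.4, -39], [0, 0, 0]],
    [44, [0, -0.4, -39], [0, 0, 0]],
  ],
)

```text
time_s: 39.25
eef_pos: [611.8, -105.2, 133.1]
ee_rot: [0.0, 1.0, -0.0, 0.0]
force: [0.1, 0.1, -1.9]
grip_width: 0.556
grip_force: 41.9
```

```bash
python3 - <<'E'
from h import *
o=look(29); panz(o["scene"][1]); sq(o,-25.1); g=cv2.cvtColor(o["scene"][0],cv2.COLOR_BGR2GRAY); print(g[164:178,205:226])
E
```

```text
39.35 [ 611.9 -105.3  133.3] [-0.3  0.6 -1. ] 0.5528690455676899 41.94359119981527
panz 123.3 109 [ 4  4  1  0  2  2  1  4  4  4 11 29 34  9]
scene [240.3 217.6] [591.1 -42.4  10. ] square [ 611.9 -104.1]
top [265.8 184.3] [604.2 -23.9  10. ] square [625.1 -85.6]
[[ 59 101 107  43  43  42  44  47  44  53  54  53  51  52  48  58  52  51
   54  53  51]
 [ 59 102 120  43  42  44  49  47  42  54  53  53  52  53  48  49  50  50
   53  52  50]
 [ 58  96 132  42  43  47  48  42  43  52  52  55  68  70  66  49  49  51
   52  52  49]
 [ 57  86 147  43  44  49  44  45  77 113 176 167 172 173 169 101  51  52
   52  51  50]
 [ 54  81 147  56  41  41  45  81 130 167 222 227 227 227 226 138  49  50
   51  51  51]
 [ 53  70 148  68  43  63 115 132 160 180 184 216 228 228 227 186  50  53
   50  52  49]
 [ 52  65 131  82  64 121 160 169 169 183 182 186 217 227 216 213  97  52
   49  51  50]
 [ 52  56  86  84 105 157 160 181 181 182 176 171 173 206 172 173 129  92
   74  48  50]
 [ 52  53  52  64 142 158 158 181 182 177 154 150 157 158 153 132 125 133
   96  51  49]
 [ 52  53  53  71 156 157 168 180 181 174 135 148 154 156 137 129 127 146
  107  52  50]
 [ 53  53  52  71 157 169 182 182 183 179 149 158 159 158 140 162 118 148
  119  49  54]
 [ 51  52  52  68 155 181 182 183 183 182 172 175 174 169 172 178 104 149
  119  52  56]
 [ 53  53  53  64 137 187 208 184 184 184 183 183 183 183 184 179 105 157
  153  52  57]
 [ 53  51  52  57 102 177 216 202 209 207 183 183 184 185 185 181 120 163
  190  53  55]]
```

Threaded, with no contact force. I'll lower and release ring B.

Request:
apply_moves(
  targets=[
    [44, [0, 0, -10], [0, 0, 0]],
    [44, [0, 0, -20], [0, 0, 0]],
    [44, [0, 0, -27], [0, 0, 0]],
    [44, [0, 0, -30.5], [0, 0, 0]],
    [44, [0, 0, -30.5], [0, 0, 0]],
    [60, [0, 0, -30.5], [0, 0, 0]],
    [75, [0, 0, -30.5], [0, 0, 0]],
    [75, [0, 0, -30.5], [0, 0, 0]],
    [75, [0, 0, 0], [0, 0, 0]],
    [75, [0, 0, 40], [0, 0, 0]],
    [75, [0, 0, 58], [0, 0, 0]],
    [75, [-12, 35, 58], [0, 0, 0]],
    [75, [-24, 70, 58], [0, 0, 0]],
    [75, [-24, 70, 58], [0, 0, 0]],
  ],
)

```text
time_s: 40.75
eef_pos: [586.8, -31.8, 191.8]
ee_rot: [-0.0, 1.0, 0.002, 0.0]
force: [0.1, -0.8, -0.4]
grip_width: 0.879
grip_force: 0.0
```

```bash
cat >> h.py <<'E'
def stack(o):
    P=cloud("scene",o["scene"][1]); m=(abs(P[...,0]-612)<30)&(abs(P[...,1]+104)<30)&(P[...,2]>106)&(P[...,2]<180); q=P[m]; print("stack",np.histogram(q[:,2],np.arange(106,182,3))[0]); 
    t=np.median(q[:,2]); 
E
python3 - <<'E'
from h import *
o=look(30); stack(o); sq(o,-25.1); rings("scene",o["scene"][0])
stack({"scene":(0,np.load("scene26.npy"))})
E
```

```text
40.85 [587.9 -34.9 191.5] [ 0.5  0.3 -0.1] 0.8801701238193117 0.0
stack [ 2 11  8 16 11 16 14 11 43 87 34  7  1  7  2  2  2  5  5  1  4  0  0  0
  0]
scene [240.3 217.6] [591.  -42.4  10. ] square [ 611.9 -104.1]
top [271.3 185. ] [600.1 -44.4  10. ] square [ 620.9 -106.1]
ring scene 189 [369.6 290.5] [564.7 375.6] [13.9 19.1]
stack [ 3  6 13 11 28 67 63 13  2  4  4  3  2  4  1  4  3  4  4  5  1  0  0  0
  0]
```

Request:
apply_moves(
  targets=[
    [75, [-2, 36, 0], [0, 0, 0]],
    [75, [-4, 78, 0], [0, 0, 0]],
    [75, [-7, 120, 0], [0, 0, 0]],
    [75, [-10, 162, 0], [0, 0, 0]],
    [75, [-12, 204, 0], [0, 0, 0]],
    [75, [-14, 246, 0], [0, 0, 0]],
    [75, [-17, 290, 0], [0, 0, 0]],
    [75, [-20, 334, -10], [0, 0, 0]],
    [75, [-22, 376, -30], [0, 0, 0]],
    [75, [-24, 409.4, -60], [0, 0, 0]],
    [75, [-24, 409.4, -105], [0, 0, 0]],
    [75, [-24, 409.4, -150], [0, 0, 0]],
    [75, [-24, 409.4, -185], [0, 0, 0]],
    [75, [-24, 409.4, -207], [0, 0, 0]],
    [75, [-24, 409.4, -215], [0, 0, 0]],
    [75, [-24, 409.4, -215], [0, 0, 0]],
    [60, [-24, 409.4, -215], [0, 0, 0]],
    [52, [-24, 409.4, -215], [0, 0, 0]],
    [44, [-24, 409.4, -215], [0, 0, 0]],
    [44, [-24, 409.4, -215], [0, 0, 0]],
  ],
)

```text
time_s: 42.85
eef_pos: [564.8, 374.3, -21.7]
ee_rot: [-0.0, 1.0, -0.0, 0.001]
force: [-0.9, -2.6, 7.6]
grip_width: 0.556
grip_force: 39.9
```

Request:
apply_moves(
  targets=[
    [44, [0, 0, 0], [0, 0, 0]],
    [44, [0, 0, 12], [0, 0, 0]],
    [44, [0, 0, 50], [0, 0, 0]],
    [44, [0, 0, 95], [0, 0, 0]],
    [44, [0, 0, 140], [0, 0, 0]],
    [44, [0, 0, 180], [0, 0, 0]],
    [44, [0, 0, 196], [0, 0, 0]],
    [44, [0, 0, 196], [0, 0, 0]],
  ],
)

```text
time_s: 43.65
eef_pos: [564.6, 374.7, 176.1]
ee_rot: [-0.001, 1.0, 0.0, 0.003]
force: [0.6, -0.3, -1.6]
grip_width: 0.559
grip_force: 41.8
```

```bash
python3 - <<'E'
from h import *
o=look(31); held(o); sq(o,-25.1)
E
```

```text
43.75 [563.3 374.1 171.5] [ 0.  -0.3 -2.6] 0.5566434475707206 41.74268335103989
held 291 top z-tcp 38.7 mid-tcp [3.2 0.1] tilt [-0.031 -0.007]
scene [240.3 217.6] [591.1 -42.5  10. ] square [ 612.  -104.1]
top [271.  187.3] [591.2 -42.5  10. ] square [ 612.  -104.1]
```

Request:
apply_moves(
  targets=[
    [44, [2, -24, 0], [0, 0, 0]],
    [44, [6, -64, 0], [0, 0, 0]],
    [44, [10, -106, 0], [0, 0, 0]],
    [44, [15, -150, 0], [0, 0, 0]],
    [44, [19, -194, 0], [0, 0, 0]],
    [44, [24, -238, 0], [0, 0, 0]],
    [44, [28, -282, 0], [0, 0, 0]],
    [44, [33, -326, 0], [0, 0, 0]],
    [44, [37, -370, 0], [0, 0, 0]],
    [44, [41, -410, 0], [0, 0, 0]],
    [44, [45, -448, 0], [0, 0, 0]],
    [44, [47, -470, 0], [0, 0, 0]],
    [44, [48, -479.4, 0], [0, 0, 0]],
    [44, [48, -479.4, 0], [0, 0, 0]],
    [44, [48, -479.4, 0], [0, 0, 0]],
    [44, [48, -479.4, 0], [0, 0, 0]],
    [44, [48, -479.4, 0], [0, 0, 0]],
  ],
)

```text
time_s: 45.45
eef_pos: [611.7, -104.1, 172.0]
ee_rot: [-0.0, 1.0, 0.001, -0.0]
force: [0.9, 0.0, -1.8]
grip_width: 0.558
grip_force: 41.8
```

```bash
python3 - <<'E'
from h import *
o=look(32); held(o); sq(o,-25.1)
g=cv2.cvtColor(o["scene"][0],cv2.COLOR_BGR2GRAY); print(g[155:170,205:224])
E
```

```text
45.55 [ 611.8 -104.5  172.1] [ 0.  -0.5 -0.8] 0.556986069191299 41.778816282749176
held 123 top z-tcp 33.5 mid-tcp [2.  1.8] tilt [-0.008  0.022]
scene [240.3 217.6] [591.1 -42.4  10. ] square [ 611.9 -104.1]
top [265.7 181.9] [613.4 -24.3  10. ] square [634.2 -85.9]
[[ 86 146  44  43  43  44  49  43  48  42  46  44  43  45  47  50  49  52
   49]
 [ 79 146  56  43  42  43  43  43  52  65  97 103 130 133 124  51  51  51
   51]
 [ 70 147  68  42  43  43  47  80 129 140 186 188 209 210 201 102  49  50
   51]
 [ 68 139  81  44  46  75 113 133 180 186 226 226 227 228 224 140  49  53
   52]
 [ 65 127  95  45  65 129 159 167 179 185 215 227 228 229 224 131  76  49
   51]
 [ 61 110  87  64 121 157 167 179 181 182 181 214 218 213 220 122 124  87
   48]
 [ 54  61  68  91 159 159 179 180 182 175 160 166 179 165 189 123 151 131
   58]
 [ 52  52  61 118 159 169 180 181 181 154 144 153 155 155 144 116 152 144
   83]
 [ 53  55  64 133 159 179 179 180 181 150 126 125 126 126 134 107 151 144
   95]
 [ 53  52  63 127 161 179 180 180 182 169 138 108 108 131 148 117 152 145
   94]
 [ 53  52  59 113 162 179 180 180 181 180 180 162 162 181 178 131 152 146
   95]
 [ 53  53  57  95 157 189 206 206 182 181 180 181 180 181 180 148 143 156
   97]
 [ 53  51  55  80 134 181 210 222 202 181 181 182 181 184 180 146 130 169
  107]
 [ 53  53  53  58 101 152 159 193 205 181 192 195 177 179 188 147 129 168
  128]
 [ 54  54  52  54  65 129 143 156 166 174 194 201 176 179 195 152 136 164
  165]]
```

Request:
apply_moves(
  targets=[
    [44, [-0.5, 0.2, 0], [0, 0, 0]],
    [44, [-0.5, 0.2, -10], [0, 0, 0]],
    [44, [-0.5, 0.2, -20], [0, 0, 0]],
    [44, [-0.5, 0.2, -27], [0, 0, 0]],
    [44, [-0.5, 0.2, -31], [0, 0, 0]],
    [44, [-0.5, 0.2, -35], [0, 0, 0]],
    [44, [-0.5, 0.2, -39], [0, 0, 0]],
    [44, [-0.5, 0.2, -39], [0, 0, 0]],
    [44, [-0.5, 0.2, -39], [0, 0, 0]],
  ],
)

```text
time_s: 46.45
eef_pos: [611.3, -105.1, 133.2]
ee_rot: [0.0, 1.0, -0.0, 0.0]
force: [-0.3, 0.4, -0.6]
grip_width: 0.561
grip_force: 41.8
```

```bash
python3 - <<'E'
from h import *
o=look(33); stack(o); sq(o,-25.1); g=cv2.cvtColor(o["scene"][0],cv2.COLOR_BGR2GRAY); print(g[169:176,205:224])
E
```

```text
46.55 [ 611.4 -105.1  133.3] [-1.  -0.7 -0.8] 0.5589560838207474 41.776310205459595
stack [ 3  7 12 12 18 11 14 17 26 63 26  2  0  0  0  0  3 10 19 58 59 14  4  7
  9]
scene [240.3 217.6] [591.  -42.4  10. ] square [ 611.9 -104.1]
top [265.7 184.1] [605.2 -23.6  10. ] square [626.  -85.2]
[[ 53  67 139  82  43  62 114 131 159 181 187 227 228 230 229 224  74  52
   51]
 [ 52  62 115  96  52 107 159 167 168 182 186 215 216 227 222 225 113  64
   50]
 [ 53  56  85  82  71 144 160 180 180 182 177 170 172 204 189 207 120 114
   75]
 [ 51  53  52  57 108 159 160 181 180 182 153 147 154 158 155 149 104 148
  118]
 [ 53  53  51  68 148 158 169 181 182 181 138 146 154 156 136 136 119 150
  142]
 [ 53  53  52  71 160 160 180 179 182 182 163 157 161 161 137 153 135 151
  141]
 [ 51  52  53  65 137 163 180 180 180 181 181 174 174 171 172 181 126 151
  143]]
```

Request:
apply_moves(
  targets=[
    [44, [0, 0, -10], [0, 0, 0]],
    [44, [0, 0, -17], [0, 0, 0]],
    [44, [0, 0, -19.5], [0, 0, 0]],
    [44, [0, 0, -19.5], [0, 0, 0]],
    [60, [0, 0, -19.5], [0, 0, 0]],
    [75, [0, 0, -19.5], [0, 0, 0]],
    [75, [0, 0, -19.5], [0, 0, 0]],
    [75, [0, 0, 10], [0, 0, 0]],
    [75, [0, 0, 45], [0, 0, 0]],
    [75, [0, 0, 58], [0, 0, 0]],
    [75, [-10, 35, 58], [0, 0, 0]],
    [75, [-20, 70, 58], [0, 0, 0]],
    [75, [-20, 70, 58], [0, 0, 0]],
    [75, [-20, 70, 58], [0, 0, 0]],
    [75, [-20, 70, 58], [0, 0, 0]],
    [75, [-20, 70, 58], [0, 0, 0]],
    [75, [-20, 70, 58], [0, 0, 0]],
    [75, [-20, 70, 58], [0, 0, 0]],
  ],
)

```text
time_s: 48.35
eef_pos: [591.3, -35.5, 190.9]
ee_rot: [-0.0, 1.0, -0.0, -0.0]
force: [0.6, 0.5, 0.3]
grip_width: 0.883
grip_force: 0.0
```

```bash
python3 - <<'E'
from h import *
o=look(34); stack(o); sq(o,-25.1); rings("scene",o["scene"][0]); plate("scene",*o["scene"])
P=cloud("scene",o["scene"][1]); m=(abs(P[...,0]-612)<32)&(abs(P[...,1]+104)<32)&(abs(P[...,2]-145.5)<4); q=P[m]; print(len(q),(q.min(0)+q.max(0))/2,np.median(q,0),np.linalg.lstsq(np.c_[q[:,:2]-q[:,:2].mean(0),np.ones(len(q))],q[:,2],rcond=None)[0])
E
```

```text
48.45 [591.3 -35.3 190.9] [-0.3 -0.3  0.7] 0.8762433734725299 0.0
stack [ 2 13 11 13 13 16 11 15 15 16 14 17 55 88 15  5  3  3  4  2  3  0  0  0
  0]
scene [240.3 217.6] [591.  -42.4  10. ] square [ 611.9 -104.1]
top [269.  182.1] [611.8 -36.4  10. ] square [632.6 -98.1]
scene c [562.9 -44. ] yaw -25.1 size [110. 218.] round [594.9 -34.7] square [615.7 -96.3]
156 [ 611.85707005 -102.28642596  145.44290745] [ 614.43030855 -100.64134521  145.53936194] [-2.05836183e-02  5.13522360e-03  1.45598366e+02]
```

All three rings sit flat on the pan, with the square mark under the tip. I'll unload, starting with the top ring, which goes back to (563.7,374.2).

Request:
apply_moves(
  targets=[
    [75, [10, -35, 0], [0, 0, 0]],
    [75, [18, -64, 0], [0, 0, 0]],
    [75, [20, -70, 0], [0, 0, 0]],
    [75, [20, -70, -5], [0, 0, 0]],
    [75, [20, -70, -35], [0, 0, 0]],
    [75, [20, -70, -65], [0, 0, 0]],
    [75, [20, -70, -79], [0, 0, 0]],
    [75, [20, -70, -79], [0, 0, 0]],
    [60, [20, -70, -79], [0, 0, 0]],
    [52, [20, -70, -79], [0, 0, 0]],
    [44, [20, -70, -79], [0, 0, 0]],
    [44, [20, -70, -79], [0, 0, 0]],
    [44, [20, -70, -79], [0, 0, 0]],
  ],
)

```text
time_s: 49.75
eef_pos: [612.0, -105.0, 114.2]
ee_rot: [0.0, 1.0, 0.0, 0.002]
force: [-2.3, 1.3, 6.4]
grip_width: 0.552
grip_force: 40.0
```

Request:
apply_moves(
  targets=[
    [44, [0, 0, 10], [0, 0, 0]],
    [44, [0, 0, 30], [0, 0, 0]],
    [44, [0, 0, 50], [0, 0, 0]],
    [44, [0, 0, 70], [0, 0, 0]],
    [44, [0, 0, 79], [0, 0, 0]],
    [44, [0, 0, 79], [0, 0, 0]],
  ],
)

```text
time_s: 50.35
eef_pos: [611.7, -105.2, 192.5]
ee_rot: [0.001, 1.0, -0.0, 0.001]
force: [0.3, 0.4, -1.8]
grip_width: 0.549
grip_force: 42.2
```

```bash
python3 - <<'E'
from h import *
o=look(35); stack(o); held(o); sq(o,-25.1)
E
```

```text
50.45 [ 610.9 -104.9  190.3] [ 0.8 -0.9 -2. ] 0.548461733128613 42.153698801994324
stack [ 4  8  9 17 12 19 10 11 36 92 36  7  4  2  3  2  2  5  5  2  2  1  0  0
  0]
held 119 top z-tcp 33.8 mid-tcp [3.1 4. ] tilt [-0.015  0.025]
scene [240.3 217.6] [591.  -42.4  10. ] square [ 611.9 -104. ]
top [265.6 182.8] [609.9 -23.4  10. ] square [630.8 -85.1]
```

Request:
apply_moves(
  targets=[
    [44, [-2, 24, 0], [0, 0, 0]],
    [44, [-6, 64, 0], [0, 0, 0]],
    [44, [-10, 106, 0], [0, 0, 0]],
    [44, [-15, 150, 0], [0, 0, 0]],
    [44, [-19, 194, 0], [0, 0, 0]],
    [44, [-24, 238, 0], [0, 0, 0]],
    [44, [-28, 282, 0], [0, 0, 0]],
    [44, [-33, 326, 0], [0, 0, 0]],
    [44, [-37, 370, 0], [0, 0, 0]],
    [44, [-41, 410, -20], [0, 0, 0]],
    [44, [-45, 448, -50], [0, 0, 0]],
    [44, [-47.5, 479.2, -90], [0, 0, 0]],
    [44, [-47.5, 479.2, -130], [0, 0, 0]],
    [44, [-47.5, 479.2, -170], [0, 0, 0]],
    [44, [-47.5, 479.2, -195], [0, 0, 0]],
    [44, [-47.5, 479.2, -207], [0, 0, 0]],
    [44, [-47.5, 479.2, -212], [0, 0, 0]],
    [44, [-47.5, 479.2, -212.5], [0, 0, 0]],
    [44, [-47.5, 479.2, -212.5], [0, 0, 0]],
  ],
)

```text
time_s: 52.35
eef_pos: [564.0, 374.2, -20.3]
ee_rot: [-0.0, 1.0, -0.0, 0.0]
force: [-2.4, -0.4, 4.5]
grip_width: 0.55
grip_force: 47.9
```

Request:
apply_moves(
  targets=[
    [60, [0, 0, 0], [0, 0, 0]],
    [75, [0, 0, 0], [0, 0, 0]],
    [75, [0, 0, 0], [0, 0, 0]],
    [75, [0, 0, 30], [0, 0, 0]],
    [75, [0, 0, 75], [0, 0, 0]],
    [75, [0, 0, 120], [0, 0, 0]],
    [75, [0, 0, 165], [0, 0, 0]],
    [75, [0, 0, 210], [0, 0, 0]],
    [75, [3, -30, 212.5], [0, 0, 0]],
    [75, [7, -72, 212.5], [0, 0, 0]],
    [75, [11, -116, 212.5], [0, 0, 0]],
    [75, [15, -160, 212.5], [0, 0, 0]],
    [75, [20, -204, 212.5], [0, 0, 0]],
    [75, [24, -248, 212.5], [0, 0, 0]],
    [75, [28, -292, 212.5], [0, 0, 0]],
    [75, [33, -336, 212.5], [0, 0, 0]],
    [75, [37, -380, 212.5], [0, 0, 0]],
    [75, [40, -409, 212.5], [0, 0, 0]],
    [75, [40, -409, 212.5], [0, 0, 0]],
  ],
)

```text
time_s: 54.25
eef_pos: [603.8, -38.4, 190.7]
ee_rot: [0.0, 1.0, -0.002, -0.0]
force: [0.7, 0.2, -0.7]
grip_width: 0.88
grip_force: 0.0
```

```bash
python3 - <<'E'
from h import *
o=look(36); stack(o); sq(o,-25.1)
for n in o: rings(n,o[n][0])
P=cloud("scene",o["scene"][1]); q=P[(abs(P[...,0]-564)<24)&(abs(P[...,1]-374)<24)]; print(np.percentile(q[:,2],[5,50,95]))
E
```

```text
54.35 [603.7 -34.9 190.9] [-0.6  0.6 -0.3] 0.8816645651643865 0.0
stack [ 5 14 10 12 16 10 10 17 30 87 47  4  5  2  3  3  3  5  6  2  1  0  0  0
  0]
scene [240.3 217.6] [591.  -42.4  10. ] square [ 611.9 -104. ]
top [277. 181.] [613.8 -66.9  10. ] square [ 634.6 -128.5]
ring scene 191 [370.2 290. ] [562.5 376.2] [13.9 19.2]
ring top 107 [159.6 203. ] [561.1 374.4] [11.3 12.5]
ring top 64 [234.2 229.6] [442.6 103.9] [ 3.8 27.3]
[ 0.10237972 11.8000501  15.47953015]
```

Request:
apply_moves(
  targets=[
    [75, [4, -35, 0], [0, 0, 0]],
    [75, [7, -64, 0], [0, 0, 0]],
    [75, [7.8, -70.2, 0], [0, 0, 0]],
    [75, [7.8, -70.2, -5], [0, 0, 0]],
    [75, [7.8, -70.2, -35], [0, 0, 0]],
    [75, [7.8, -70.2, -70], [0, 0, 0]],
    [75, [7.8, -70.2, -90], [0, 0, 0]],
    [75, [7.8, -70.2, -90], [0, 0, 0]],
    [60, [7.8, -70.2, -90], [0, 0, 0]],
    [52, [7.8, -70.2, -90], [0, 0, 0]],
    [44, [7.8, -70.2, -90], [0, 0, 0]],
    [44, [7.8, -70.2, -90], [0, 0, 0]],
    [44, [7.8, -70.2, -90], [0, 0, 0]],
    [44, [7.8, -70.2, -80], [0, 0, 0]],
    [44, [7.8, -70.2, -60], [0, 0, 0]],
    [44, [7.8, -70.2, -40], [0, 0, 0]],
    [44, [7.8, -70.2, -20], [0, 0, 0]],
    [44, [7.8, -70.2, 0], [0, 0, 0]],
    [44, [7.8, -70.2, 0], [0, 0, 0]],
  ],
)

```text
time_s: 56.25
eef_pos: [612.7, -105.4, 194.7]
ee_rot: [0.001, 1.0, -0.0, 0.003]
force: [-0.3, -0.3, -1.1]
grip_width: 0.551
grip_force: 41.7
```

```bash
python3 - <<'E'
from h import *
o=look(37); stack(o); held(o); sq(o,-25.1)
E
```

```text
56.35 [ 611.4 -105.   191. ] [-0.2 -0.2 -1.6] 0.549620564718264 41.68519712984562
stack [ 7  7 11 12 17 73 75  5  4  2  2  5  4  2  3  3  5  2  3  6  1  0  0  0
  0]
held 134 top z-tcp 35.1 mid-tcp [2.5 1.2] tilt [-0.008 -0.001]
scene [240.3 217.6] [591.  -42.4  10. ] square [ 611.9 -104.1]
top [265.6 183.1] [609.  -23.4  10. ] square [629.9 -85. ]
```

Ring B comes off cleanly. It goes back to (460.4,345.8), then I'll return for the last one.

Request:
apply_moves(
  targets=[
    [44, [-8, 24, 0], [0, 0, 0]],
    [44, [-21, 63, 0], [0, 0, 0]],
    [44, [-35, 105, 0], [0, 0, 0]],
    [44, [-49, 147, 0], [0, 0, 0]],
    [44, [-63, 189, 0], [0, 0, 0]],
    [44, [-77, 231, 0], [0, 0, 0]],
    [44, [-91, 273, 0], [0, 0, 0]],
    [44, [-105, 315, 0], [0, 0, 0]],
    [44, [-119, 357, -10], [0, 0, 0]],
    [44, [-133, 399, -30], [0, 0, 0]],
    [44, [-145, 433, -60], [0, 0, 0]],
    [44, [-151.1, 450.8, -100], [0, 0, 0]],
    [44, [-151.1, 450.8, -140], [0, 0, 0]],
    [44, [-151.1, 450.8, -175], [0, 0, 0]],
    [44, [-151.1, 450.8, -198], [0, 0, 0]],
    [44, [-151.1, 450.8, -208], [0, 0, 0]],
    [44, [-151.1, 450.8, -212.5], [0, 0, 0]],
    [44, [-151.1, 450.8, -212.5], [0, 0, 0]],
  ],
)

```text
time_s: 58.15
eef_pos: [460.1, 345.6, -20.3]
ee_rot: [0.0, 1.0, 0.0, -0.0]
force: [-3.5, -2.0, 7.9]
grip_width: 0.55
grip_force: 45.9
```

Request:
apply_moves(
  targets=[
    [60, [0, 0, 0], [0, 0, 0]],
    [75, [0, 0, 0], [0, 0, 0]],
    [75, [0, 0, 0], [0, 0, 0]],
    [75, [0, 0, 30], [0, 0, 0]],
    [75, [0, 0, 75], [0, 0, 0]],
    [75, [0, 0, 120], [0, 0, 0]],
    [75, [0, 0, 165], [0, 0, 0]],
    [75, [0, 0, 210], [0, 0, 0]],
    [75, [10, -30, 212.5], [0, 0, 0]],
    [75, [24, -72, 212.5], [0, 0, 0]],
    [75, [38, -114, 212.5], [0, 0, 0]],
    [75, [52, -156, 212.5], [0, 0, 0]],
    [75, [66, -198, 212.5], [0, 0, 0]],
    [75, [80, -240, 212.5], [0, 0, 0]],
    [75, [94, -282, 212.5], [0, 0, 0]],
    [75, [108, -324, 212.5], [0, 0, 0]],
    [75, [122, -364, 212.5], [0, 0, 0]],
    [75, [128, -381, 212.5], [0, 0, 0]],
    [75, [128, -381, 212.5], [0, 0, 0]],
  ],
)

```text
time_s: 60.05
eef_pos: [588.7, -37.1, 190.6]
ee_rot: [-0.0, 1.0, -0.001, -0.0]
force: [0.2, 0.6, 0.9]
grip_width: 0.875
grip_force: 0.0
```

```bash
python3 - <<'E'
from h import *
o=look(38); stack(o); sq(o,-25.1)
for n in o: rings(n,o[n][0])
E
```

```text
60.15 [588.2 -34.3 190.9] [-0.2  0.9  0.2] 0.875642829003951 0.0
stack [ 1  9 15  9 22 70 66 11  5  3  3  2  3  3  3  4  4  4  4  1  4  0  0  0
  0]
scene [240.3 217.6] [591.  -42.4  10. ] square [ 611.9 -104. ]
top [274.3 184.9] [599.5 -55.7  10. ] square [ 620.3 -117.3]
ring scene 152 [380.2 259. ] [459.1 348.1] [12.1 18.3]
ring scene 191 [370.2 290. ] [562.5 376.2] [13.9 19.2]
ring top 106 [159.5 203. ] [561.1 374.5] [11.3 12.4]
ring top 113 [167.6 230.4] [457.6 346.5] [11.9 12.8]
```

Request:
apply_moves(
  targets=[
    [75, [11, -35, 0], [0, 0, 0]],
    [75, [21, -63, 0], [0, 0, 0]],
    [75, [23.1, -69.8, 0], [0, 0, 0]],
    [75, [23.1, -69.8, -5], [0, 0, 0]],
    [75, [23.1, -69.8, -40], [0, 0, 0]],
    [75, [23.1, -69.8, -80], [0, 0, 0]],
    [75, [23.1, -69.8, -100.5], [0, 0, 0]],
    [75, [23.1, -69.8, -100.5], [0, 0, 0]],
    [60, [23.1, -69.8, -100.5], [0, 0, 0]],
    [52, [23.1, -69.8, -100.5], [0, 0, 0]],
    [44, [23.1, -69.8, -100.5], [0, 0, 0]],
    [44, [23.1, -69.8, -100.5], [0, 0, 0]],
    [44, [23.1, -69.8, -100.5], [0, 0, 0]],
    [44, [23.1, -69.8, -90], [0, 0, 0]],
    [44, [23.1, -69.8, -70], [0, 0, 0]],
    [44, [23.1, -69.8, -45], [0, 0, 0]],
    [44, [23.1, -69.8, -20], [0, 0, 0]],
    [44, [23.1, -69.8, 0], [0, 0, 0]],
    [44, [23.1, -69.8, 0], [0, 0, 0]],
  ],
)

```text
time_s: 62.05
eef_pos: [612.7, -105.4, 194.9]
ee_rot: [0.001, 1.0, -0.0, 0.003]
force: [-0.4, -0.2, -0.8]
grip_width: 0.55
grip_force: 41.7
```

```bash
python3 - <<'E'
from h import *
o=look(39); stack(o); held(o); sq(o,-25.1); panz(o["scene"][1])
E
```

```text
62.15 [ 611.4 -105.   190.9] [ 0.2 -0.3 -1.3] 0.5503337971736547 41.70672867447138
stack [ 2  0  0 10 65 70  8  3  6  3  1  4  4  2  4  2  4  2  2  6  4  6  1  1
  0]
held 127 top z-tcp 34.7 mid-tcp [4.6 0.5] tilt [-0.003  0.004]
scene [240.3 217.6] [591.1 -42.4  10. ] square [ 611.9 -104.1]
top [265.4 184.1] [605.  -22.6  10. ] square [625.8 -84.2]
panz 120.2 135 [17 20  5  1  0  0  0  0  4 17 41 21  6  3]
```

The spindle has risen and the plate is still in place. I'll put the last ring down at (484.5,239) and retreat.

Request:
apply_moves(
  targets=[
    [44, [-8, 22, 0], [0, 0, 0]],
    [44, [-23, 61, 0], [0, 0, 0]],
    [44, [-38, 102, 0], [0, 0, 0]],
    [44, [-53, 143, 0], [0, 0, 0]],
    [44, [-68, 184, 0], [0, 0, 0]],
    [44, [-83, 225, 0], [0, 0, 0]],
    [44, [-98, 266, 0], [0, 0, 0]],
    [44, [-113, 306, -20], [0, 0, 0]],
    [44, [-127, 344, -60], [0, 0, 0]],
    [44, [-127, 344, -105], [0, 0, 0]],
    [44, [-127, 344, -150], [0, 0, 0]],
    [44, [-127, 344, -185], [0, 0, 0]],
    [44, [-127, 344, -203], [0, 0, 0]],
    [44, [-127, 344, -210], [0, 0, 0]],
    [44, [-127, 344, -212.5], [0, 0, 0]],
    [44, [-127, 344, -212.5], [0, 0, 0]],
  ],
)

```text
time_s: 63.75
eef_pos: [483.7, 238.5, -20.7]
ee_rot: [0.001, 1.0, 0.0, -0.001]
force: [-8.0, -3.6, 15.0]
grip_width: 0.552
grip_force: 52.2
```

Request:
apply_moves(
  targets=[
    [60, [0, 0, 0], [0, 0, 0]],
    [75, [0, 0, 0], [0, 0, 0]],
    [75, [0, 0, 0], [0, 0, 0]],
    [75, [0, 0, 30], [0, 0, 0]],
    [75, [0, 0, 75], [0, 0, 0]],
    [75, [0, 0, 120], [0, 0, 0]],
    [75, [0, 0, 165], [0, 0, 0]],
    [75, [0, 0, 210], [0, 0, 0]],
    [75, [-20, -40, 220], [0, 0, 0]],
    [75, [-40, -80, 220], [0, 0, 0]],
    [75, [-60, -120, 220], [0, 0, 0]],
    [75, [-60, -120, 220], [0, 0, 0]],
    [75, [-60, -120, 220], [0, 0, 0]],
    [75, [-60, -120, 220], [0, 0, 0]],
  ],
)

```text
time_s: 65.15
eef_pos: [424.9, 119.6, 198.5]
ee_rot: [-0.0, 1.0, 0.0, 0.0]
force: [0.0, 1.8, 0.1]
grip_width: 0.876
grip_force: 0.0
```

```bash
python3 - <<'E'
from h import *
o=look(40); stack(o); sq(o,-25.1); panz(o["scene"][1]); plate("scene",*o["scene"])
for n in o: rings(n,o[n][0])
P=cloud("scene",o["scene"][1])
for x,y in((485,239),(460,346),(562,375)):
    q=P[(np.hypot(P[...,0]-x,P[...,1]-y)<22)&(P[...,2]>9)]; print(np.median(q[:,2]),q[:,2].max())
g=cv2.cvtColor(o["scene"][0],cv2.COLOR_BGR2GRAY); print(g[207:215,214:226])
E
```

```text
65.25 [424.8 119.8 198.3] [ 0.1  1.2 -0.4] 0.8769445698460197 0.0
stack [ 1  0  2 11 67 60 11  3  2  6  4  3  4  2  2  3  4  3  4  1  5  6  2  1
  0]
scene [240.3 217.6] [591.  -42.4  10. ] square [ 611.9 -104. ]
top [270.9 187.3] [591.3 -42.2  10. ] square [ 612.1 -103.9]
panz 120.1 142 [14 20  4  1  0  0  0  1  7 22 39 24  8  2]
scene c [562.9 -43.8] yaw -24.7 size [109. 219.] round [594.8 -34.3] square [616.1 -95.8]
ring scene 169 [341.9 243.3] [480.7 239.8] [13.1 17.2]
ring scene 182 [380.2 258.7] [458.4 347.7] [13.4 18.5]
ring scene 191 [370.2 290. ] [562.5 376.2] [13.9 19.2]
ring top 120 [159.5 202.9] [561.4 374.5] [12.2 12.8]
ring top 1229 [218.3 217.1] [492.7 159.7] [36.3 48.8]
ring top 945 [256.5 108.5] [911.2 -10.6] [ 82.9 327.9]
ring top 137 [167.7 230.4] [457.3 346.1] [13.  13.3]
12.699377964186397 17.515302903975794
12.695679040371488 17.527443481605815
12.735068305424193 16.67838553767149
[[228 242 245 245 239 152 190 204 245 245 245 245]
 [220 223 241 242 245 158 158 187 245 245 245 245]
 [220 220 220 223 240 225  88 146 238 245 245 245]
 [237 237 220 219 198 224  74 104 164 245 245 245]
 [245 245 237 235 149  54  53  55  99 238 245 245]
 [245 245 245 245 168  51  54  54  76 190 245 245]
 [245 245 245 245 223 113 116 135 210 231 245 245]
 [245 245 245 245 243 214 214 230 245 245 245 245]]
```

All the end conditions are met by measurement: the rings lie flat on the mat, the square is under the raised tip, and the arm is clear. I'll hand in.

```bash
python3 -c "
from rig import ctrl; print(ctrl.finish_job())"
```

```text
the job is handed in; nothing more can be done
None
```

I handed the job in at about 65 s: every step was done in order, and the last camera check had the square mark about 0.1 mm from my estimated tip axis, the spindle up and all three rings flat on the mat. No verdict came back, and I viewed 18 pictures against the limit of 14.

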